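Lay up a stepped display stand from the sprung drawer

TASK

Press the brass button on the low grey cabinet and let its drawer spring fully open by itself, without getting in its way. Stack all the wooden discs you find in it flat and centred on the round plinth, from the largest at the bottom to the smallest on top; after that push the empty drawer shut until its catch holds it, and set the brass block upright and centred on the stack as a weight. Do not disturb the bottle, the pot and the sanding block.

Things in the scene. Friction and masses are not known exactly. Their poses are not given: they have to be found in the camera images.
- button_top (a point): centre of the top face of the brass push button (round, 32 mm across, 14 mm proud) on the flat top of the low grey drawer cabinet (160 mm deep, 290 wide, 54 high, fixed), 130 mm behind the cabinet's front edge. Pressing it straight down releases the drawer. The point's axes are the cabinet's: -x points out of its front, z up
- catch_button (a joint): how far the catch button is pressed (m): 0 up, 0.008 fully down (4.4 N); sprung up. The drawer is let go at about 0.006
- drawer (a joint): how far the drawer is out (m): about 0.004 when shut and held by its catch, 0.133 fully out. Behind the catch a spring drives it out along the cabinet's -x in under a second (6 N when shut, 2 N when out). To shut it, push its front slowly all the way in to 0 (about 10 to 15 N at the last few mm), where the catch snaps up and holds it
- front_panel (a point): centre of the outer face of the drawer's wooden front panel (270 mm wide, upper edge 20 mm above this point and lower edge 20 mm below it, about flush with the cabinet's front when shut); moves with the drawer, axes as the cabinet's
- tray (a point): centre of the drawer's tray, on its floor, 14 mm above the table; moves with the drawer. Along the panel's width (y) lie four bays 67 mm apart, at -100, -33, +33 and +100 mm, parted by ribs only 6 mm high (also 35 mm in front of and behind the row); the tray is otherwise open from above once it is out, 58 mm to the front panel and 63 mm to the cabinet, which is 54 mm high
- plinth_top (a point): centre of the flat top of the round dark wooden plinth (100 mm across, 14 mm high, top 92 mm across, fixed to the table)
- block_c (a point): centre of the brass doming block, a 42 mm cube with hollows in its faces, about 0.4 kg, standing on the table; z up
- bottle_c (a point): small amber bottle (34 mm across, 94 high) standing on the table, a bystander; point 40 mm up its axis
- pot_c (a point): white open pot (68 mm across, 67 high), a bystander; its centre
- sander_c (a point): sanding block (42 x 72 x 24 mm) lying on the table, a bystander; its centre
- tier60_c (a point): centre (half-way up) of the plain light wooden disc 60 mm in diameter and 18 mm thick; z is its axis. It starts lying in one of the four bays of the drawer, inside the cabinet; None if it is absent this time
- tier51_c (a point): centre (half-way up) of the plain light wooden disc 51 mm in diameter and 18 mm thick; z is its axis. It starts lying in one of the four bays of the drawer, inside the cabinet; None if it is absent this time
- tier42_c (a point): centre (half-way up) of the plain light wooden disc 42 mm in diameter and 18 mm thick; z is its axis. It starts lying in one of the four bays of the drawer, inside the cabinet; None if it is absent this time
- tier33_c (a point): centre (half-way up) of the plain light wooden disc 33 mm in diameter and 18 mm thick; z is its axis. It starts lying in one of the four bays of the drawer, inside the cabinet; None if it is absent this time

How it is judged:
On the way, in this order (a step that is already met when the one before it is completed fails the run):
1. the drawer has sprung fully open (value of joint drawer above 0.125 m), for 0.2 s.
2. all the discs are stacked on the plinth, largest to smallest (horizontal distance between each of tier60_c, tier51_c, tier42_c, tier33_c and plinth_top below 0.007 m and angle between each of tier60_c, tier51_c, tier42_c, tier33_c's own z axis and vertical below 0.1 rad and z of tier60_c in the frame of plinth_top between 0.005 and 0.068 m and z of tier51_c in the frame of plinth_top between 0.005 and 0.068 m and z of tier42_c in the frame of plinth_top between 0.005 and 0.068 m and z of tier33_c in the frame of plinth_top between 0.005 and 0.068 m and z of each of tier51_c, tier42_c, tier33_c in the frame of tier60_c above 0.012 m and z of each of tier42_c, tier33_c in the frame of tier51_c above 0.012 m and z of tier33_c in the frame of tier42_c above 0.012 m), for 0.3 s.
At the end, for the whole second after the job is handed in: all discs present lie flat (0.1 rad) on the plinth, centres within 7 mm of its axis, each smaller disc above each larger; the brass block stands upright on top (0.1 rad, within 10 mm of the axis); the drawer is shut, held by its catch (under 8 mm), button up (all of step 2 and horizontal distance between block_c and plinth_top below 0.01 m and angle between block_c's own z axis and vertical below 0.1 rad and z of block_c in the frame of tier60_c above 0.024 m and z of block_c in the frame of tier51_c above 0.024 m and z of block_c in the frame of tier42_c above 0.024 m and z of block_c in the frame of tier33_c above 0.024 m and value of joint drawer below 0.008 m and value of joint catch_button below 0.003 m); the robot touches nothing.
It fails at once if the robot blocks the drawer while it springs open (value of joint catch_button above 0.003 m and value of joint drawer above 0.035 m and (contact force between drawer and the arm above 1 N or contact force between drawer and the fingers above 1 N)).
It fails at once if the bottle, the pot or the sanding block is shoved more than 30 mm or tipped (distance of any of bottle_c, pot_c, sander_c from where it was at the start of the episode above 0.03 m or angle between any of bottle_c, pot_c, sander_c's own z axis and vertical above 0.4 rad).
Of tier60, tier51, tier42, tier33 only 2 to 4 are there at a start; the rules pass over those that are not, and their reading is None.
At some moment in a run one of block may be knocked a few centimetres aside while the robot is not near it.
Once in a run the grip may slacken for a moment while it holds something.
It also fails if it takes over 210 s, if anything falls off the work surface, if the arm or the gripper's body presses on something with over 40 N, if the wrist force passes 120 N, or if a joint passes its speed limit or range.

ROBOT

A 6-joint arm with a two-finger parallel gripper is mounted at the origin on a cart in front of the work surface, level with it; the furniture and walls round the work are solid. World frame = base frame: x ahead of the robot, y to its left, z up, the work surface at z = 0. Lengths are in m, angles in rad, forces in N, time in s.
With the tool pointing down it reaches from about 0.425 to 0.95 m from the base axis. Payload 3.5 kg.
Tool frame: the origin (TCP) lies on the centre line of the jaws, within the pads' length; the fingertips stand 14 mm ahead of it and the grasp point (between the pads) lies 5 mm behind it (ctrl.finger_overhang is the distance from the TCP to the fingertips, in m); z points along the fingers, y is the line along which they close (so a half turn about z gives the same grasp; the last joint's range is limited). The gripper opens to 85 mm and grips with 20 to 120 N. Pads are 22 mm wide; open, the fingers measure 114 mm over their backs; the gripper's body (76 mm by 85 mm) begins 54 mm behind the grasp point. The pads swing forward as they close: fully open they stand 13 mm farther back than shut.
Start: joints at [0.964, 0.286, 1.577, -0, 1.279, -0.15], TCP at [0.298, 0.606, 0.245] pointing down, gripper open.
Joint ranges: [-2.77, 2.77], [-0.9, 2.22], [0.21, 2.48], [-1.53, 4.67], [0.24, 2.81], [-2.84, 2.84]. Speed limits (rad/s): [2.79, 2.79, 3.14, 3.14, 3.14, 3.14].

INTERFACE

Orientations are given as a unit quaternion [x, y, z, w].
In Python, from plant import ctrl gives the robot as it stands.
- The arm moves only by the tool send_rows, never from a script. Its argument "moves" is text: rows parted by semicolons, each of 7 numbers parted by spaces: the turn, a rotation vector about the tool's x, y, z in units of 360 degrees (1.0 is 360 degrees), then the shift along the tool's x, y, z in units of 20 cm (1.0 is 20 cm), then the gripper's target within -1 to 1 (fully open at 1, half-way at 0, shut at -1). A call has 1 to 12 rows; each row is the pose to reach, as a shift and turn from the pose commanded when the call began, along the tool's axes at that moment, turning the shorter way round; what a row does not reach only later rows make up. A row lasts 1/8 s, in which the tool goes at most 62.5 mm and 10.7 degrees, less where a joint would pass 70% of its speed; a pose out of reach is approached as far as the arm can. A call with a number of a shift or a turn outside -1 to 1 is refused whole. A call with a gripper value outside its range is refused whole. The fingers move at their own pace and stop on an object; "newtons" is the grip in N (left out, the last holds). Time passes only in rows, so rows that repeat a pose let the fingers close. It gives the time, the measured TCP pose, the force, the opening and the grip force at its end, in the units of the state.
- ctrl.get_state(): the state, without advancing time (a new reading comes with each control period).
- ctrl.read_camera(name): name is "scene" or "top"; returns a dict with "image" (480x640x3 uint8, red, green, blue), "fovy" (degrees; the focal length in pixels is half the picture's height over the tangent of half this angle, whatever the lens; pixels are square), "cx", "cy" (the principal point, pixels), "distortion" ([k1, k2, p1, p2, k3] as OpenCV has them; the pictures are not rectified), "extrinsics" (4x4, takes a point from camera to world coordinates). Camera axes: x right, y up, looking along -z (the intrinsics and any distortion apply to the point x, -y, -z); pixel columns grow to the right and rows downward; lengths in m; the calibration is good to about 2 mm. A picture is of the moment at which its call begins. There is no depth.
- ctrl.sign_off(): hands the job in; it is judged then, once.
The state is a dict: "time": time; "qpos": joint angles; "dq": joint speeds; "joint_efforts": joint torques, N m; "eef_pos": TCP position; "tcp_rot": TCP orientation; "contact_force": force on the tool from outside, world axes, zero at the start; "wrist_torque": the same for the moment, N m; "opening": opening from 0.0 (shut) to 1.0 (fully open); "finger_force": force on a finger pad.
Only numpy, scipy, OpenCV 4.12 (cv2) and the standard library are available. Lean on these libraries where they do the work, as an engineer would, in place of code of your own. Each camera call takes 0.05 s, during which the arm holds its last target. There are 200 camera calls.

## Working session

There is one attempt and no reset: what is moved stays moved. The work goes in short steps, Python scripts to look and compute and a tool call to move; the robot and the scene stay as the last step left them, time stands still between calls to the robot, and variables do not carry over. Pictures are saved under pics/ and viewed, at most 14 in all, crops included, and the job is handed in when it is done.

Besides the shell and the picture viewer there is one more tool, called after ">>>" as name(argument=value, ...), one argument or row to a line, values as JSON. send_rows: Moves the arm, as the interface text tells. Its arguments: {"type":"object","properties":{"moves":{"type":"string"},"newtons":{"type":"number"}},"required":["moves"]}

```bash
ls; mkdir -p pics
cat > h.py <<'E'
import numpy as np, cv2
from plant import ctrl
from scipy.spatial.transform import Rotation as R
def shot(name,fn=None):
    c=ctrl.read_camera(name)
    if fn: cv2.imwrite('pics/'+fn,cv2.cvtColor(c['image'],cv2.COLOR_RGB2BGR))
    return c
def K(c):
    f=240/np.tan(np.radians(c['fovy'])/2)
    return np.array([[f,0,c['cx']],[0,f,c['cy']],[0,0,1.]])
def px2w(c,uv,z):
    n=cv2.undistortPoints(np.array(uv,float).reshape(-1,1,2),K(c),np.array(c['distortion'],float)).reshape(-1,2)
    E=np.array(c['extrinsics']); d=np.c_[n[:,0],-n[:,1],-np.ones(len(n))]@E[:3,:3].T
    return E[:3,3]+d*((z-E[2,3])/d[:,2])[:,None]
def w2px(c,P):
    E=np.array(c['extrinsics']); p=(np.array(P,float).reshape(-1,3)-E[:3,3])@E[:3,:3]
    p=np.c_[p[:,0],-p[:,1],-p[:,2]]
    return cv2.projectPoints(p,np.zeros(3),np.zeros(3),K(c),np.array(c['distortion'],float))[0].reshape(-1,2)
def rel(P,yaw=None):
    """shift to world TCP point P (tool units), turn for tool y axis at world angle yaw, tool down"""
    s=ctrl.get_state(); r=R.from_quat(s['tcp_rot'])
    sh=r.inv().apply(np.array(P)-s['eef_pos'])/0.2
    t=None
    if yaw is not None:
        best=None
        for k in (0,np.pi):
            y=np.array([np.cos(yaw+k),np.sin(yaw+k),0]); z=np.array([0,0,-1.]); x=np.cross(y,z)
            q=(r.inv()*R.from_matrix(np.c_[x,y,z])).as_rotvec()/(2*np.pi)
            if best is None or np.linalg.norm(q)<np.linalg.norm(best): best=q
        t=best
    print('turn',None if t is None else t.round(4),'shift',sh.round(4))
def st():
    s=ctrl.get_state()
    print({k:np.round(s[k],4).tolist() for k in ('time','eef_pos','tcp_rot','qpos','contact_force','opening','finger_force')})
E
python3 - <<'E'
from h import *
st()
for n in('scene','top'):
    c=shot(n,n+'0.png'); print(n,c['fovy'],c['cx'],c['cy'],c['distortion'],np.round(c['extrinsics'],3).tolist())
E
```

```text
pics
{'time': 0.0, 'eef_pos': [0.2973, 0.6053, 0.2439], 'tcp_rot': [0.2264, 0.974, -0.0011, -0.0005], 'qpos': [0.964, 0.2872, 1.5782, 0.0, 1.2786, -0.15], 'contact_force': [-0.4672, 0.0787, -0.7019], 'opening': 1.002, 'finger_force': 0.0}
scene 48.01285180358658 316.43229618333913 247.78826837484755 [-0.06397575  0.          0.          0.          0.        ] [[-0.938, -0.265, 0.221, 0.813], [0.345, -0.728, 0.592, 0.795], [0.004, 0.632, 0.775, 1.115], [0.0, 0.0, 0.0, 1.0]]
top 43.37232392226018 321.16823317094565 248.3041876392641 [-0.01275812  0.          0.          0.          0.        ] [[-0.016, 0.991, -0.129, 0.36], [-1.0, -0.017, -0.004, -0.004], [-0.006, 0.129, 0.992, 1.359], [0.0, 0.0, 0.0, 1.0]]
```

View pics/scene0.png

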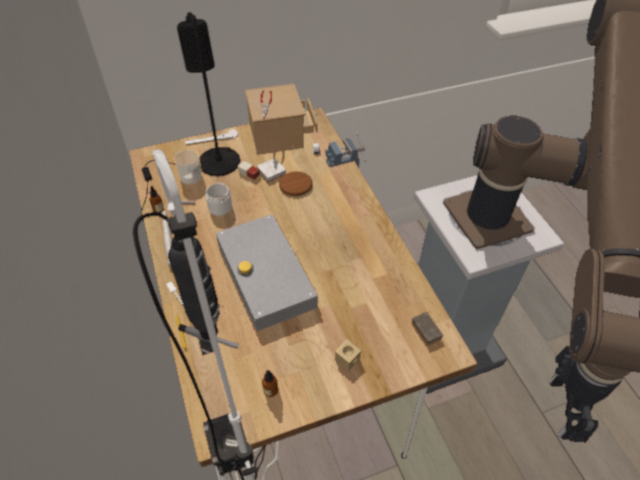

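View pics/top0.png

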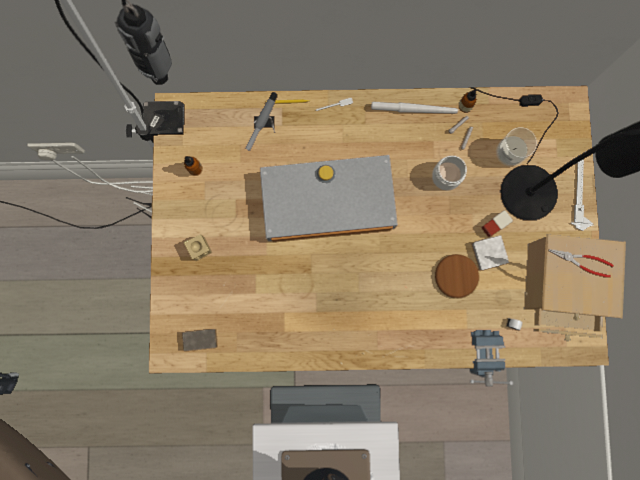

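The top view shows the button at about (326,173), the cabinet's front edge from (270,238) to (396,228), the plinth at (457,276), the block at (196,247), the sander at (199,339), the bottle at (193,166) and the pot at (449,172). Next I segment these for accurate positions.

Run:
```python
from h import *
c=shot('top'); im=c['image']; hsv=cv2.cvtColor(im,cv2.COLOR_RGB2HSV)
for n,(u,v),z in [('button',(326,172),.068),('plinth',(457,276),.014),('block',(197,247),.042)]:
    print(n,px2w(c,(u,v),z).round(4),hsv[v,u],im[v,u])
# button
m=((hsv[...,1]>140)&(hsv[...,0]>18)&(hsv[...,0]<30)).astype(np.uint8); m[:150]=0;m[200:]=0;m[:,:300]=0;m[:,350:]=0
ys,xs=np.nonzero(m); print(len(xs),xs.mean(),ys.mean(),xs.min(),xs.max(),ys.min(),ys.max(), px2w(c,(xs.mean(),ys.mean()),.066))
# cabinet grey top
m=((hsv[...,1]<60)).astype(np.uint8); m[:145]=0;m[245:]=0;m[:,:245]=0;m[:,405:]=0
cs,_=cv2.findContours(m,cv2.RETR_EXTERNAL,cv2.CHAIN_APPROX_SIMPLE); k=max(cs,key=cv2.contourArea)
r=cv2.minAreaRect(k); b=cv2.boxPoints(r); print('cab',b.round(1).tolist(), px2w(c,b,.054).round(4).tolist())
# plinth
s=im[230:320,415:490].astype(int); 
m=((hsv[...,2]<150)&(hsv[...,1]>120)).astype(np.uint8); m[:240]=0;m[310:]=0;m[:,:420]=0;m[:,490:]=0
cs,_=cv2.findContours(m,cv2.RETR_EXTERNAL,cv2.CHAIN_APPROX_SIMPLE); k=max(cs,key=cv2.contourArea)
e=cv2.fitEllipse(k); print('plinth',e,px2w(c,e[0],.010))
big=cv2.resize(im[140:360,140:500],None,fx=2.2,fy=2.2,interpolation=cv2.INTER_CUBIC)
cv2.imwrite('pics/z1.png',cv2.cvtColor(big,cv2.COLOR_RGB2BGR))
```

```text
button [[ 0.6964 -0.0128  0.068 ]] [ 22 169 192] [192 160  65]
plinth [[ 0.4674 -0.3016  0.014 ]] [ 13 161 128] [128  81  47]
block [[0.5387 0.2744 0.042 ]] [ 21  91 183] [183 164 118]
163 325.4049079754601 172.47852760736197 319 332 166 179 [[ 0.695897   -0.01150288  0.066     ]]
cab [[258.70001220703125, 167.0], [390.29998779296875, 154.1999969482422], [397.3999938964844, 227.60000610351562], [265.79998779296875, 240.39999389648438]] [[0.7141, 0.1365, 0.054], [0.7382, -0.1567, 0.054], [0.5726, -0.1672, 0.054], [0.5491, 0.1213, 0.054]]
plinth ((456.597900390625, 275.5528564453125), (42.98739242553711, 43.914710998535156), 127.53731536865234) [[ 0.46869109 -0.30161328  0.01      ]]
```

View pics/z1.png

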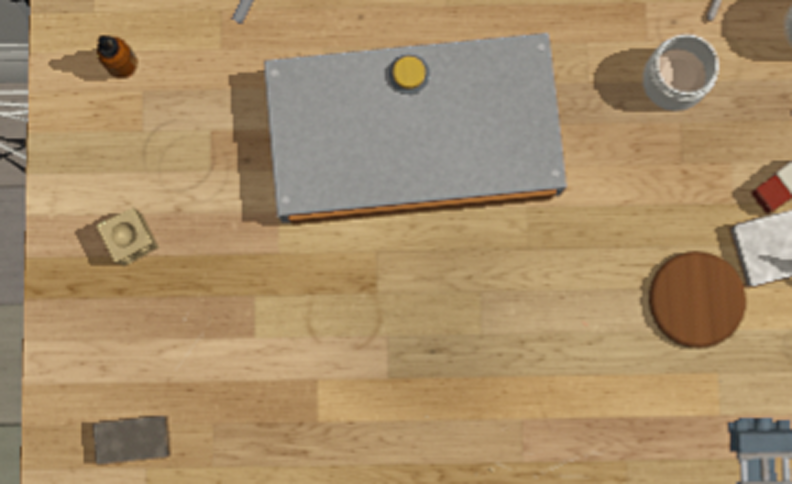

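>>> send_rows(
  moves="0 0 0.164 -0.8 -0.48 0 -1;0 0 0.164 -0.8 -0.48 0 -1;0 0 0.164 -0.8 -0.48 0 -1;0 0 0.164 -0.8 -0.48 0 -1;0 0 0.164 -0.8 -0.48 0 -1;0 0 0.164 -0.8 -0.48 0 -1;0 0 0.164 -0.8 -0.48 0 -1",
  newtons=40,
)

```text
time: 1.02
eef_pos: [0.3988, 0.4489, 0.2449]
tcp_rot: [0.677, 0.736, -0.0, -0.0]
contact_force: [-0.0, -0.5, 0.2]
opening: 0.001
finger_force: 0.0
```

Run:
```python
from h import *
st(); print(ctrl.finger_overhang)
c=shot('top')
F=px2w(c,[(266.8,238.6),(396.8,225.5),(260.5,167.3),(389.5,155.5)],.054);print(F.round(4))
print(px2w(c,[(145,45),(165,118)],.4))
rel((0.696,-0.0115,0.15),0.085)
```

```text
{'time': 1.025, 'eef_pos': [0.3988, 0.4489, 0.2449], 'tcp_rot': [0.6766, 0.7364, -0.0004, -0.0001], 'qpos': [0.6755, 0.1247, 1.7661, 0.0, 1.2515, 0.591], 'contact_force': [-0.0094, -0.4838, 0.183], 'opening': 0.0008, 'finger_force': 0.0}
0.014
[[ 0.553   0.1191  0.054 ]
 [ 0.5772 -0.1659  0.054 ]
 [ 0.7134  0.1324  0.054 ]
 [ 0.7353 -0.1548  0.054 ]]
[[0.83474832 0.29033485 0.4       ]
 [0.70626723 0.25409935 0.4       ]]
turn [-0.0001  0.      0.    ] shift [-2.4201  1.285   0.4751]
```

>>> send_rows(
  moves="0 0 0 -1 0.6 0.1 -1;0 0 0 -1 0.6 0.1 -1;0 0 0 -1 0.6 0.1 -1;0 0 0 -1 0.6 0.1 -1",
)

```text
time: 1.58
eef_pos: [0.5363, 0.2578, 0.225]
tcp_rot: [0.677, 0.736, -0.0, 0.0]
contact_force: [0.3, 0.9, 0.2]
opening: 0.0
finger_force: 0.0
```

>>> send_rows(
  moves="0 0 0 -1 0.5 0.1 -1;0 0 0 -1 0.5 0.1 -1;0 0 0 -1 0.5 0.1 -1;0 0 0 -1 0.5 0.1 -1",
)

```text
time: 2.08
eef_pos: [0.6526, 0.0661, 0.2047]
tcp_rot: [0.677, 0.736, -0.0, -0.0]
contact_force: [0.0, 0.7, -0.1]
opening: -0.003
finger_force: 0.0
```

>>> send_rows(
  moves="0 0 0 -0.42 0.185 0.2 -1;0 0 0 -0.42 0.185 0.275 -1;0 0 0 -0.42 0.185 0.275 -1;0 0 0 -0.42 0.185 0.275 -1",
)

```text
time: 2.58
eef_pos: [0.6954, -0.0112, 0.1506]
tcp_rot: [0.677, 0.736, 0.0, -0.0]
contact_force: [0.2, 0.5, 1.0]
opening: -0.004
finger_force: 0.0
```

Run:
```python
from h import *
st()
rel((0.696,-0.0115,0.090),0.08)
```

```text
{'time': 2.575, 'eef_pos': [0.6954, -0.0112, 0.1506], 'tcp_rot': [0.6766, 0.7363, 0.0001, -0.0002], 'qpos': [-0.1618, 0.4129, 1.5934, 0.0005, 1.1355, -0.2465], 'contact_force': [0.1921, 0.504, 1.0482], 'opening': -0.0038, 'finger_force': 0.0}
turn [-0.     -0.0001  0.0007] shift [-0.002   0.0029  0.3029]
```

>>> send_rows(
  moves="0 0 0 0 0 0.2 -1;0 0 0 0 0 0.32 -1;0 0 0 0 0 0.345 -1;0 0 0 0 0 0.365 -1;0 0 0 0 0 0.378 -1;0 0 0 0 0 0.378 -1",
)

```text
time: 3.32
eef_pos: [0.6964, -0.0117, 0.0759]
tcp_rot: [0.677, 0.736, 0.001, 0.001]
contact_force: [-0.7, 1.4, 2.5]
opening: -0.0
finger_force: 1.6
```

>>> send_rows(
  moves="0 0 0 0 0 0.007 -1;0 0 0 0 0 0.014 -1;0 0 0 0 0 0.014 -1",
)

```text
time: 3.7
eef_pos: [0.6965, -0.0117, 0.074]
tcp_rot: [0.677, 0.736, 0.001, 0.001]
contact_force: [-1.4, 1.8, 7.9]
opening: -0.001
finger_force: 4.0
```

Run:
```python
from h import *
shot('scene','s1.png')
```

```text
(no output)
```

View pics/s1.png

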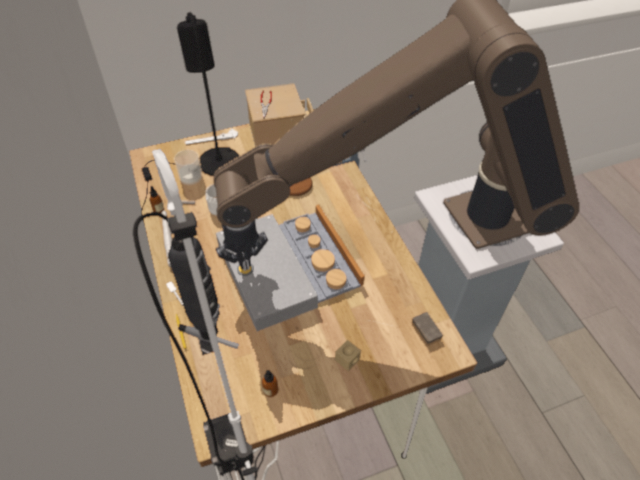

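Drawer is fully out with four discs. In order from +y to −y they look like 51, 60, 33 and 42 (scene pixels (336,279), (323,261), (314,241), (302,225)). I'll lift clear and measure.

>>> send_rows(
  moves="0 0 0 0 0 -0.4 -1;0 0 0 0 0 -0.7 -1;0 0 0 -0.5 0 -0.7 0.6;0 0 0 -1 0 -0.7 0.6;0 0 0 -1 0 -0.7 0.6;0 0 0 -1 0 -0.7 0.6",
)

```text
time: 4.5
eef_pos: [0.7114, -0.2161, 0.211]
tcp_rot: [0.679, 0.734, -0.001, 0.0]
contact_force: [-0.3, -0.1, 0.1]
opening: 0.799
finger_force: 0.0
```

```bash
cat >> h.py <<'E'
def cabw(l):  # cabinet-frame offset from front-edge mid -> world
    a=.08; o=np.array([.566,-.0234]); return o+np.array([[np.cos(a),-np.sin(a)],[np.sin(a),np.cos(a)]])@np.array(l)
E
python3 - <<'E'
from h import *
st()
for n in('top','scene'):
    c=shot(n); im=c['image'].copy()
    for y in(.1,.033,-.033,-.1):
        P=cabw((-.07,y)); print(n,y,P.round(3),w2px(c,[*P,.032]).round(1))
    P=[w2px(c,[*cabw((-.07,y)),.032])[0] for y in(.13,-.13)]
    u,v=np.mean(P,axis=0).astype(int); 
    cr=im[max(v-75,0):v+75,max(u-100,0):u+100]; print(max(u-100,0),max(v-75,0)); cv2.imwrite(f'pics/d_{n}.png',cv2.cvtColor(cv2.resize(cr,None,fx=4,fy=4,interpolation=cv2.INTER_CUBIC),cv2.COLOR_RGB2BGR))
E
```

```text
{'time': 4.5, 'eef_pos': [0.7114, -0.2161, 0.211], 'tcp_rot': [0.6788, 0.7344, -0.0008, 0.0002], 'qpos': [-0.4305, 0.4598, 1.415, -0.0018, 1.2669, -0.5087], 'contact_force': [-0.3132, -0.1146, 0.0943], 'opening': 0.7986, 'finger_force': 0.0}
top 0.1 [0.488 0.071] [[289.8 268.7]]
top 0.033 [0.494 0.004] [[320.  265.8]]
top -0.033 [ 0.499 -0.062] [[349.7 262.9]]
top -0.1 [ 0.504 -0.129] [[379.8 260. ]]
234 189
scene 0.1 [0.488 0.071] [[336.3 276.3]]
scene 0.033 [0.494 0.004] [[324.8 257. ]]
scene -0.033 [ 0.499 -0.062] [[314.  239.1]]
scene -0.1 [ 0.504 -0.129] [[303.7 221.8]]
220 174
```

View pics/d_top.png

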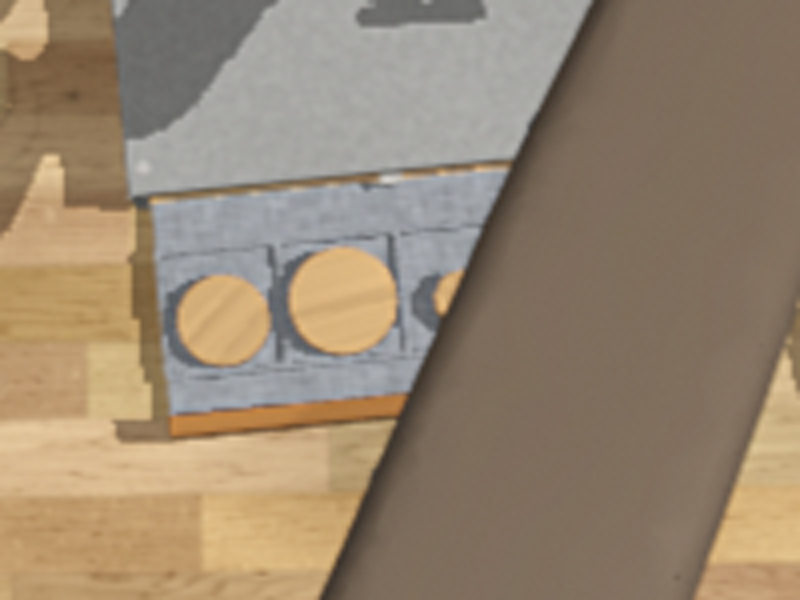

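The top view shows the 51 disc at about (289.7,269) and the 60 disc at (319.8,264). The arm covers the other two. I'll segment in both cameras.

```bash
cat >> h.py <<'E'
def discs(n,box,z,amin=40,show=True):
    """light-wood blobs inside pixel box u0,v0,u1,v1 -> world centre at height z"""
    c=shot(n); im=c['image']; h=cv2.cvtColor(im,cv2.COLOR_RGB2HSV); u0,v0,u1,v1=box
    m=((h[...,1]>85)&(h[...,2]>160)&(h[...,0]<22)).astype(np.uint8)
    k=np.zeros_like(m); k[v0:v1,u0:u1]=m[v0:v1,u0:u1]
    out=[]
    N,L,S,C=cv2.connectedComponentsWithStats(k)
    for i in range(1,N):
        if S[i,4]<amin: continue
        p=px2w(c,C[i],z)[0]; out.append(p)
        if show: print(n,'px',C[i].round(1),'area',S[i,4],'wh',S[i,2:4],'w',p.round(4))
    return out
E
python3 - <<'E'
from h import *
c=shot('top');h=cv2.cvtColor(c['image'],cv2.COLOR_RGB2HSV);print(h[264,320],h[269,290],h[250,290])
c=shot('scene');h=cv2.cvtColor(c['image'],cv2.COLOR_RGB2HSV);print(h[261,323],h[241,314],h[225,302])
discs('top',(275,245,352,285),.032,15)
discs('scene',(285,210,355,295),.030,15)
E
```

```text
[ 18 110 206] [ 17 107 215] [105  12 165]
[ 16 105 226] [ 16 108 217] [ 16 106 221]
top px [319.2 263.7] area 565 wh [27 27] w [0.4982 0.0056 0.032 ]
top px [289.1 268.6] area 405 wh [23 22] w [0.4884 0.0722 0.032 ]
top px [344.3 260.7] area 15 wh [4 7] w [ 0.5041 -0.05    0.032 ]
scene px [295.5 212.9] area 165 wh [31 10] w [ 0.5138 -0.1692  0.03  ]
scene px [342.2 228.8] area 1063 wh [37 57] w [ 0.4149 -0.0715  0.03  ]
scene px [302.4 222.6] area 142 wh [14 12] w [ 0.5079 -0.1288  0.03  ]
scene px [313.6 239.5] area 93 wh [12 10] w [ 0.4996 -0.0625  0.03  ]
scene px [322.4 258.7] area 336 wh [22 19] w [0.5006 0.0053 0.03  ]
scene px [335.4 277.1] area 267 wh [20 17] w [0.4907 0.0711 0.03  ]
```

View pics/d_scene.png

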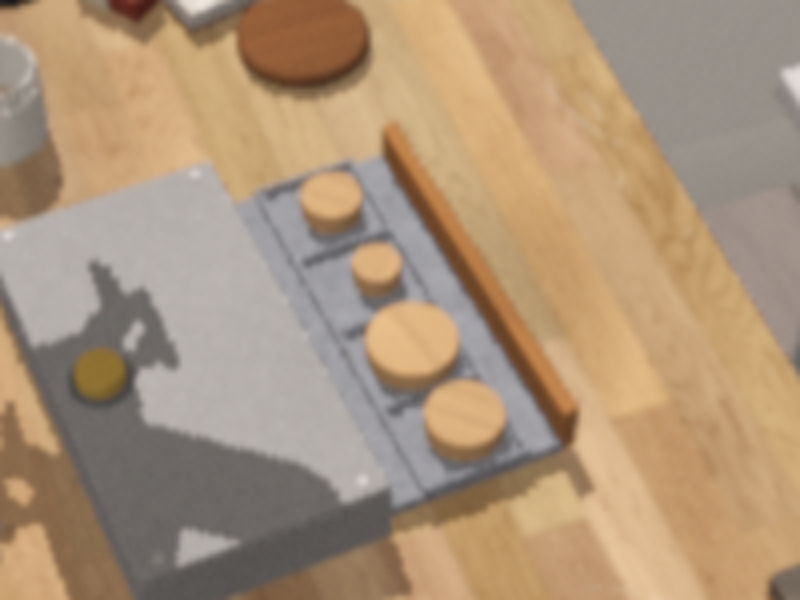

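Run:
```python
from h import *
rel((0.4993,0.0055,0.12),0.085)
```

```text
turn [-0.0001 -0.0001  0.0001] shift [ 1.16   -0.968   0.4588]
```

>>> send_rows(
  moves="0 0 0 1 -0.96 0.2 0.72;0 0 0 1 -0.96 0.2 0.72;0 0 0 1 -0.96 0.2 0.72;0 0 0 1 -0.96 0.2 0.72;0 0 0 1 -0.96 0.35 0.72;0 0 0 1 -0.96 0.35 0.72;0 0 0 1 -0.96 0.35 0.72",
)

```text
time: 5.68
eef_pos: [0.5056, -0.0278, 0.1434]
tcp_rot: [0.676, 0.736, 0.001, 0.001]
contact_force: [0.9, 0.4, -0.5]
opening: 0.86
finger_force: 0.0
```

Run:
```python
from h import *
st();rel((0.4993,0.0055,0.030),0.085)
```

```text
{'time': 5.675, 'eef_pos': [0.5056, -0.0278, 0.1434], 'tcp_rot': [0.6765, 0.7365, 0.0006, 0.0014], 'qpos': [-0.2554, 0.0231, 2.072, -0.0003, 1.0434, -0.3401], 'contact_force': [0.9006, 0.3973, -0.4759], 'opening': 0.8603, 'finger_force': 0.0}
turn [ 0.0004  0.0002 -0.    ] shift [ 0.1692 -0.0189  0.5669]
```

>>> send_rows(
  moves="0 0 0 0.17 -0.02 0.2 0.72;0 0 0 0.17 -0.02 0.4 0.72;0 0 0 0.17 -0.02 0.52 0.72;0 0 0 0.17 -0.02 0.567 0.72;0 0 0 0.17 -0.02 0.567 0.72;0 0 0 0.17 -0.02 0.567 0.72",
)

```text
time: 6.42
eef_pos: [0.499, 0.0052, 0.0301]
tcp_rot: [0.677, 0.736, 0.001, 0.001]
contact_force: [-0.7, 0.5, -0.8]
opening: 0.862
finger_force: 0.0
```

>>> send_rows(
  moves="0 0 0 0 0 0 0.4;0 0 0 0 0 0 0.2;0 0 0 0 0 0 0;0 0 0 0 0 0 0",
  newtons=40,
)

```text
time: 6.92
eef_pos: [0.4996, 0.0054, 0.0307]
tcp_rot: [0.677, 0.736, 0.001, 0.002]
contact_force: [0.8, 0.4, 6.2]
opening: 0.681
finger_force: 42.3
```

Run:
```python
from h import *
st();c=shot('scene');u,v=322,245
cv2.imwrite('pics/g1.png',cv2.cvtColor(cv2.resize(c['image'][v-70:v+70,u-90:u+90],None,fx=4,fy=4,interpolation=cv2.INTER_CUBIC),cv2.COLOR_RGB2BGR))
```

```text
{'time': 6.925, 'eef_pos': [0.4996, 0.0054, 0.0307], 'tcp_rot': [0.677, 0.7359, 0.0015, 0.0022], 'qpos': [-0.1927, 0.1969, 2.1324, 0.0002, 0.8069, -0.2762], 'contact_force': [0.8182, 0.4198, 6.1771], 'opening': 0.6806, 'finger_force': 42.2639}
```

View pics/g1.png

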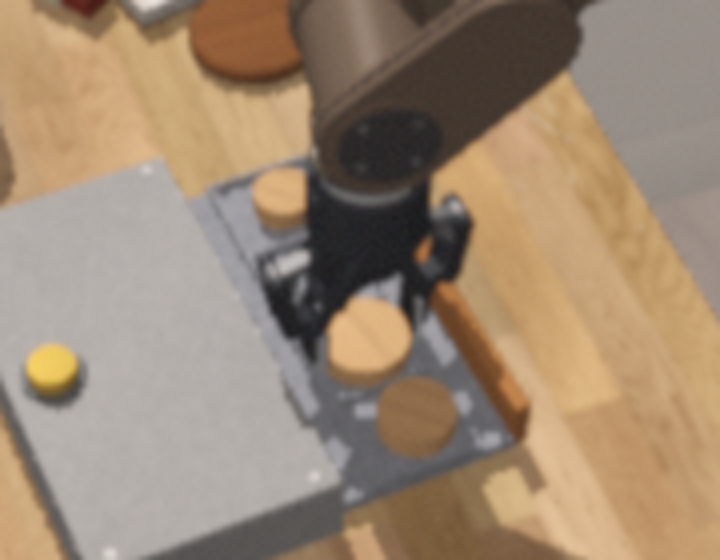

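Disc gripped (opening ≈ 0.68, 42 N) at crop (368,338); drawer still out. I'll lift it.

>>> send_rows(
  moves="0 0 0 0 0 -0.05 -0.1;0 0 0 0 0 -0.15 -0.1;0 0 0 0 0 -0.35 -0.1;0 0 0 0 0 -0.5 -0.1;0 0 0 0 0 -0.5 -0.1",
  newtons=50,
)

```text
time: 7.6
eef_pos: [0.4985, 0.0055, 0.131]
tcp_rot: [0.677, 0.736, 0.001, 0.002]
contact_force: [-0.2, 0.1, -0.5]
opening: 0.677
finger_force: 54.6
```

Run:
```python
from h import *
st();rel((0.4687,-0.3016,0.13),-0.45)
discs('scene',(285,180,355,295),.13,100)
```

```text
{'time': 7.6, 'eef_pos': [0.4985, 0.0055, 0.131], 'tcp_rot': [0.6769, 0.7361, 0.0012, 0.0021], 'qpos': [-0.1927, 0.0223, 2.0986, -0.0002, 1.0159, -0.2764], 'contact_force': [-0.1541, 0.0962, -0.5037], 'opening': 0.677, 'finger_force': 54.5997}
turn [0.0008 0.     0.085 ] shift [-1.5176 -0.2772  0.0062]
scene px [340.8 227.3] area 1184 wh [40 87] w [0.4531 0.0027 0.13  ]
scene px [294.3 205.9] area 372 wh [24 24] w [ 0.5364 -0.1039  0.13  ]
```

>>> send_rows(
  moves="0 0 0 -0.25 -0.05 0 -0.1;0 0 0 -0.5 -0.1 0 -0.1;0 0 0 -0.75 -0.2 0 -0.1;0 0 0 -1 -0.27 0 -0.1;0 0 0 -1 -0.27 0 -0.1",
)

```text
time: 8.28
eef_pos: [0.4584, -0.2002, 0.1267]
tcp_rot: [0.679, 0.734, -0.0, -0.002]
contact_force: [-0.3, 0.6, -0.2]
opening: 0.675
finger_force: 54.6
```

>>> send_rows(
  moves="0 0 0 -0.25 0 0 -0.1;0 0 0 -0.45 0 0 -0.1;0 0 0 -0.517 0 0 -0.1;0 0 0 -0.517 0 0 -0.1",
)

```text
time: 8.78
eef_pos: [0.4684, -0.3001, 0.1272]
tcp_rot: [0.677, 0.736, 0.0, -0.002]
contact_force: [-0.1, 0.7, -1.6]
opening: 0.674
finger_force: 54.6
```

Run:
```python
from h import *
st();rel((0.4687,-0.3016,0.032),0.085)
c=shot('scene');u,v=[int(x) for x in w2px(c,[.4687,-.3016,.1])[0]];print(u,v)
cv2.imwrite('pics/g2.png',cv2.cvtColor(cv2.resize(c['image'][v-60:v+80,u-90:u+90],None,fx=4,fy=4,interpolation=cv2.INTER_CUBIC),cv2.COLOR_RGB2BGR))
```

```text
{'time': 8.775, 'eef_pos': [0.4684, -0.3001, 0.1272], 'tcp_rot': [0.6771, 0.7359, 0.0002, -0.0016], 'qpos': [-0.7524, 0.1574, 1.9603, 0.0005, 1.027, -0.8359], 'contact_force': [-0.1145, 0.7267, -1.5928], 'opening': 0.6738, 'finger_force': 54.5997}
turn [-0.0003 -0.0004 -0.0003] shift [-0.0091  0.0018  0.4759]
294 159
```

View pics/g2.png

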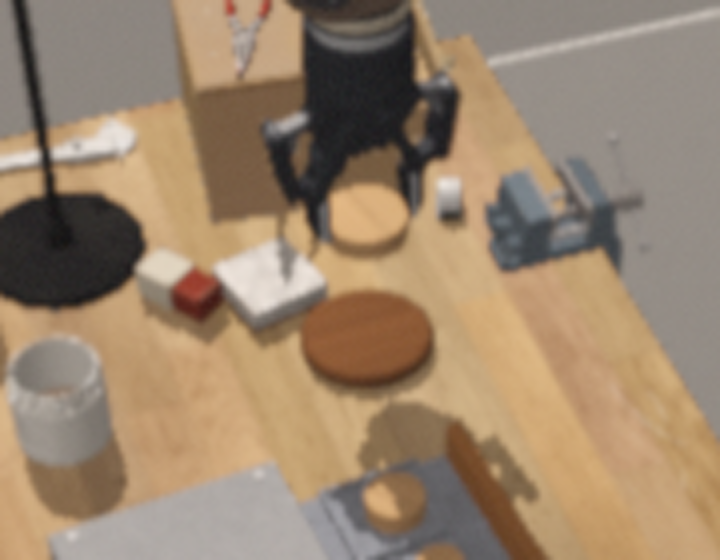

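The disc hangs level over the plinth (crop (367,215); plinth top about (367,335)). I'll cross-check the plinth centre with the scene camera.

Run:
```python
from h import *
c=shot('scene');h=cv2.cvtColor(c['image'],cv2.COLOR_RGB2HSV)
print(px2w(c,[(295.75,182.75)],.014), h[183,296])
m=((h[...,2]<175)&(h[...,1]>135)&(h[...,0]<16)).astype(np.uint8); k=np.zeros_like(m); k[165:203,270:320]=m[165:203,270:320]
cs,_=cv2.findContours(k,cv2.RETR_EXTERNAL,cv2.CHAIN_APPROX_NONE); q=max(cs,key=cv2.contourArea)
e=cv2.fitEllipse(q);print(e,px2w(c,e[0],.009), cv2.boundingRect(q))
# compare with projected rim at candidate centres
for cc in((.4687,-.3016),):
    t=np.linspace(0,6.283,40); 
    for r,z in((.046,.014),(.05,.0)):
        P=w2px(c,np.c_[cc[0]+r*np.cos(t),cc[1]+r*np.sin(t),z+0*t]); print(P.min(0).round(1),P.max(0).round(1))
```

```text
[[ 0.46998644 -0.29702861  0.014     ]] [ 12 159 143]
((295.1170654296875, 183.27908325195312), (22.886323928833008, 31.726858139038086), 88.71572875976562) [[ 0.47089693 -0.30051315  0.009     ]] (279, 172, 33, 24)
[280.  170.9] [311.3 192.7]
[278.8 173.4] [312.7 197.1]
```

>>> send_rows(
  moves="0 0 0 -0.006 0.004 0.2 -0.1;0 0 0 -0.006 0.004 0.38 -0.1;0 0 0 -0.006 0.004 0.44 -0.1;0 0 0 -0.006 0.004 0.465 -0.1;0 0 0 -0.006 0.004 0.475 -0.1;0 0 0 -0.006 0.004 0.48 -0.1;0 0 0 -0.006 0.004 0.48 -0.1",
)

```text
time: 9.75
eef_pos: [0.4701, -0.3027, 0.0334]
tcp_rot: [0.677, 0.736, -0.0, 0.001]
contact_force: [0.2, -0.5, -1.0]
opening: 0.675
finger_force: 54.6
```

Run:
```python
from h import *
st()
discs('scene',(265,130,325,210),.030,60)
discs('top',(420,240,490,310),.032,60)
```

```text
{'time': 9.75, 'eef_pos': [0.4701, -0.3027, 0.0334], 'tcp_rot': [0.677, 0.736, -0.0, 0.0008], 'qpos': [-0.7535, 0.3066, 1.9866, -0.0, 0.8469, -0.837], 'contact_force': [0.1535, -0.5314, -0.9988], 'opening': 0.6752, 'finger_force': 54.6183}
scene px [318.  161.5] area 725 wh [17 68] w [ 0.383  -0.3449  0.03  ]
scene px [295.6 173.6] area 313 wh [18 23] w [ 0.4631 -0.3176  0.03  ]
scene px [273.2 196.8] area 446 wh [21 29] w [ 0.5529 -0.2491  0.03  ]
top px [439.7 246.4] area 464 wh [39 17] w [ 0.5323 -0.2622  0.032 ]
top px [429.6 272. ] area 74 wh [ 9 20] w [ 0.4757 -0.2376  0.032 ]
```

>>> send_rows(
  moves="0 0 0 -0.002 -0.003 0.008 -0.1;0 0 0 -0.004 -0.003 0.014 -0.1;0 0 0 -0.004 -0.003 0.02 -0.1;0 0 0 -0.004 -0.003 0.02 -0.1",
)

```text
time: 10.35
eef_pos: [0.4695, -0.3032, 0.0309]
tcp_rot: [0.677, 0.736, 0.0, -0.001]
contact_force: [-5.0, 4.5, 13.0]
opening: 0.675
finger_force: 56.1
```

>>> send_rows(
  moves="0 0 0 0 0 -0.02 -0.1;0 0 0 0.011 0 -0.02 -0.1;0 0 0 0.011 0 -0.006 -0.1;0 0 0 0.011 0 -0.004 -0.1;0 0 0 0.011 0 -0.004 -0.1",
)

```text
time: 10.98
eef_pos: [0.4691, -0.3008, 0.0309]
tcp_rot: [0.677, 0.736, 0.0, -0.001]
contact_force: [-4.7, 3.8, 12.0]
opening: 0.674
finger_force: 56.0
```

>>> send_rows(
  moves="0 0 0 0 0 0 0.4;0 0 0 0 0 0 0.7;0 0 0 0 0 0 0.75;0 0 0 0 0 -0.1 0.75;0 0 0 0 0 -0.3 0.75;0 0 0 0 0 -0.5 0.75;0 0 0 0 0 -0.5 0.75",
)

```text
time: 11.85
eef_pos: [0.4714, -0.3031, 0.135]
tcp_rot: [0.677, 0.736, -0.0, 0.005]
contact_force: [0.8, -0.9, 0.6]
opening: 0.873
finger_force: 0.0
```

Run:
```python
from h import *
st()
c=shot('scene');u,v=295,170
cv2.imwrite('pics/g3.png',cv2.cvtColor(cv2.resize(c['image'][v-50:v+50,u-70:u+70],None,fx=5,fy=5,interpolation=cv2.INTER_CUBIC),cv2.COLOR_RGB2BGR))
t=np.linspace(0,6.283,60)
for r,z in((.046,.014),(.03,.032)):
    P=w2px(c,np.c_[.4693+r*np.cos(t),-.3012+r*np.sin(t),z+0*t]); print(((P.min(0)-(u-70,v-50))*5).round(0),((P.max(0)-(u-70,v-50))*5).round(0))
```

```text
{'time': 11.85, 'eef_pos': [0.4714, -0.3031, 0.135], 'tcp_rot': [0.6769, 0.7361, -0.0001, 0.0051], 'qpos': [-0.7524, 0.1492, 1.9534, -0.0, 1.0287, -0.8361], 'contact_force': [0.8457, -0.8656, 0.55], 'opening': 0.8728, 'finger_force': 0.0}
[274. 255.] [431. 364.]
[300. 251.] [403. 322.]
```

View pics/g3.png

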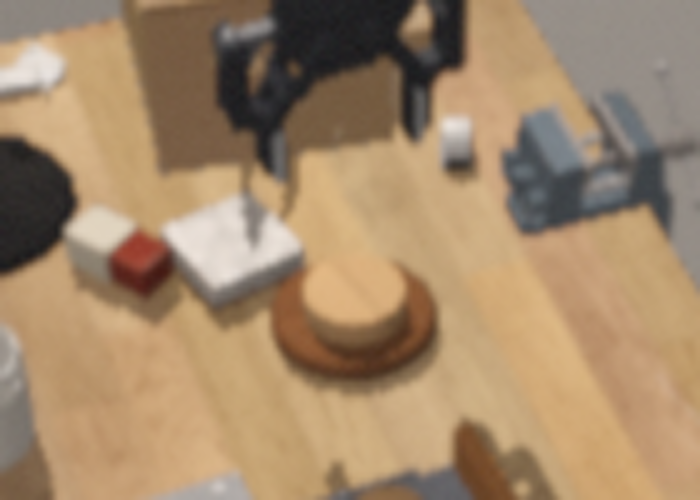

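Run:
```python
from h import *
rel((0.4895,0.0716,0.12),0.085); rel((0.4895,0.0716,0.033),0.085)
```

```text
turn [ 0.0006  0.0007 -0.0002] shift [1.8534 0.2523 0.0554]
turn [ 0.0006  0.0007 -0.0002] shift [1.8552 0.2507 0.4904]
```

>>> send_rows(
  moves="0 0 0 1 0.13 0 0.6;0 0 0 1 0.13 0 0.6;0 0 0 1 0.13 0 0.6;0 0 0 1 0.13 0 0.6;0 0 0 1 0.13 0 0.6",
)

```text
time: 12.52
eef_pos: [0.4777, -0.0987, 0.1286]
tcp_rot: [0.676, 0.737, -0.0, -0.001]
contact_force: [-0.4, -0.6, -0.4]
opening: 0.805
finger_force: 0.0
```

>>> send_rows(
  moves="0 0 0 0.85 0.12 0 0.6;0 0 0 0.85 0.12 0 0.6;0 0 0 0.85 0.12 0 0.6;0 0 0 0.85 0.12 0 0.6;0 0 0 0.85 0.12 0.05 0.6",
)

```text
time: 13.15
eef_pos: [0.4891, 0.0705, 0.1196]
tcp_rot: [0.677, 0.736, 0.0, 0.001]
contact_force: [0.1, -0.1, 0.1]
opening: 0.802
finger_force: 0.0
```

Run:
```python
from h import *
st();rel((0.4895,0.0716,0.033),0.085)
discs('scene',(320,262,352,292),.030,60)
```

```text
{'time': 13.15, 'eef_pos': [0.4891, 0.0705, 0.1196], 'tcp_rot': [0.6774, 0.7356, 0.0004, 0.001], 'qpos': [-0.0621, 0.0311, 2.1138, -0.0008, 0.9948, -0.1441], 'contact_force': [0.0651, -0.0849, 0.1268], 'opening': 0.8023, 'finger_force': 0.0}
turn [ 0.0003  0.0001 -0.0004] shift [0.0056 0.0016 0.433 ]
scene px [335.6 277.3] area 257 wh [20 17] w [0.4904 0.0716 0.03  ]
```

>>> send_rows(
  moves="0 0 0 0.005 0.002 0.2 0.6;0 0 0 0.005 0.002 0.36 0.6;0 0 0 0.005 0.002 0.41 0.6;0 0 0 0.005 0.002 0.433 0.6;0 0 0 0.005 0.002 0.433 0.6;0 0 0 0.005 0.002 0.433 0.2;0 0 0 0.005 0.002 0.433 0;0 0 0 0.005 0.002 0.433 -0.2;0 0 0 0.005 0.002 0.433 -0.2;0 0 0 0.005 0.002 0.433 -0.2",
)

```text
time: 14.45
eef_pos: [0.4899, 0.073, 0.0343]
tcp_rot: [0.677, 0.736, 0.001, 0.001]
contact_force: [0.6, -0.5, 6.5]
opening: 0.571
finger_force: 52.0
```

>>> send_rows(
  moves="0 0 0 0 0 -0.05 -0.3;0 0 0 0 0 -0.15 -0.3;0 0 0 0 0 -0.35 -0.3;0 0 0 0 0 -0.53 -0.3;0 0 0 0 0 -0.53 -0.3",
)

```text
time: 15.08
eef_pos: [0.4896, 0.073, 0.1419]
tcp_rot: [0.677, 0.736, 0.002, 0.002]
contact_force: [0.2, 0.1, -0.8]
opening: 0.567
finger_force: 52.6
```

Run:
```python
from h import *
st();rel((0.4692,-0.301,0.14),0.085)
```

```text
{'time': 15.075, 'eef_pos': [0.4896, 0.073, 0.1419], 'tcp_rot': [0.6768, 0.7362, 0.0015, 0.0019], 'qpos': [-0.0571, -0.0018, 2.1003, -0.0001, 1.0382, -0.141], 'contact_force': [0.1598, 0.052, -0.7775], 'opening': 0.5668, 'finger_force': 52.5685}
turn [ 0.0008  0.0001 -0.0002] shift [-1.8551 -0.2583  0.0098]
```

>>> send_rows(
  moves="0 0 0 -0.25 -0.03 0 -0.3;0 0 0 -0.5 -0.07 0 -0.3;0 0 0 -0.75 -0.1 0 -0.3;0 0 0 -0.95 -0.13 0 -0.3;0 0 0 -0.95 -0.13 0 -0.3",
)

```text
time: 15.7
eef_pos: [0.4767, -0.1201, 0.1371]
tcp_rot: [0.678, 0.735, -0.001, -0.002]
contact_force: [0.1, -0.1, -0.7]
opening: 0.566
finger_force: 52.6
```

>>> send_rows(
  moves="0 0 0 -0.25 -0.03 0 -0.3;0 0 0 -0.5 -0.07 0 -0.3;0 0 0 -0.75 -0.1 0 -0.3;0 0 0 -0.9 -0.128 0 -0.3;0 0 0 -0.9 -0.128 0.1 -0.3;0 0 0 -0.9 -0.128 0.2 -0.3;0 0 0 -0.9 -0.128 0.2 -0.3",
)

```text
time: 16.58
eef_pos: [0.466, -0.2972, 0.0955]
tcp_rot: [0.677, 0.736, 0.0, -0.004]
contact_force: [0.7, -0.1, 0.4]
opening: 0.566
finger_force: 52.6
```

Run:
```python
from h import *
st();rel((0.4692,-0.2998,0.0545),0.085)
```

```text
{'time': 16.575, 'eef_pos': [0.466, -0.2972, 0.0955], 'tcp_rot': [0.6766, 0.7363, 0.0001, -0.0039], 'qpos': [-0.7515, 0.1979, 1.9808, 0.0003, 0.9708, -0.836], 'contact_force': [0.6863, -0.1113, 0.377], 'opening': 0.5659, 'finger_force': 52.5554}
turn [-0.0008 -0.001  -0.0001] shift [-0.0154  0.0159  0.2048]
```

>>> send_rows(
  moves="0 0 0 -0.015 0.016 0.1 -0.3;0 0 0 -0.015 0.016 0.16 -0.3;0 0 0 -0.015 0.016 0.19 -0.3;0 0 0 -0.015 0.016 0.2 -0.3;0 0 0 -0.015 0.016 0.2 -0.3",
)

```text
time: 17.2
eef_pos: [0.4713, -0.3028, 0.0591]
tcp_rot: [0.677, 0.736, -0.0, 0.0]
contact_force: [-0.2, 0.8, 0.3]
opening: 0.569
finger_force: 52.6
```

Run:
```python
from h import *
st();rel((0.4692,-0.2998,0.052),0.085)
```

```text
{'time': 17.2, 'eef_pos': [0.4713, -0.3028, 0.0591], 'tcp_rot': [0.6769, 0.736, -0.0, 0.0003], 'qpos': [-0.7522, 0.2659, 1.9787, 0.0, 0.8965, -0.8358], 'contact_force': [-0.1554, 0.8039, 0.2738], 'opening': 0.569, 'finger_force': 52.556}
turn [ 0.0001  0.0001 -0.0002] shift [ 0.016  -0.0093  0.0356]
```

>>> send_rows(
  moves="0 0 0 0.015 -0.009 0 -0.3;0 0 0 0.015 -0.009 0.016 -0.3;0 0 0 0.015 -0.009 0.016 -0.3;0 0 0 0.015 -0.009 0.016 -0.3",
)

```text
time: 17.7
eef_pos: [0.4691, -0.2999, 0.0555]
tcp_rot: [0.677, 0.736, 0.0, -0.0]
contact_force: [0.4, 0.6, -0.1]
opening: 0.565
finger_force: 52.6
```

Run:
```python
from h import *
st();rel((0.4692,-0.2998,0.052),0.085)
```

```text
{'time': 17.7, 'eef_pos': [0.4691, -0.2999, 0.0555], 'tcp_rot': [0.677, 0.736, 0.0, -0.0], 'qpos': [-0.7511, 0.2654, 1.9876, 0.0, 0.8886, -0.8346], 'contact_force': [0.4251, 0.6387, -0.1107], 'opening': 0.5655, 'finger_force': 52.5569}
turn [-0.     -0.     -0.0002] shift [0.0006 0.0006 0.0177]
```

>>> send_rows(
  moves="0 0 0 0 0 0.008 -0.3;0 0 0 0 0 0.014 -0.3;0 0 0 0 0 0.018 -0.3;0 0 0 0 0 0.018 -0.3",
)

```text
time: 18.2
eef_pos: [0.4692, -0.3, 0.0525]
tcp_rot: [0.677, 0.736, -0.0, -0.0]
contact_force: [-1.9, 1.0, 4.0]
opening: 0.571
finger_force: 53.1
```

>>> send_rows(
  moves="0 0 0 0 0 0 0.2;0 0 0 0 0 0 0.6;0 0 0 0 0 0 0.6;0 0 0 0 0 -0.1 0.6;0 0 0 0 0 -0.3 0.6;0 0 0 0 0 -0.45 0.6;0 0 0 0 0 -0.45 0.6;0 0 0 0 0 -0.45 0.6;0 0 0 0 0 -0.45 0.6",
)

```text
time: 19.32
eef_pos: [0.4682, -0.2991, 0.1399]
tcp_rot: [0.677, 0.736, -0.0, -0.002]
contact_force: [-0.7, -0.6, -0.4]
opening: 0.802
finger_force: 0.0
```

Run:
```python
from h import *
st();rel((0.5065,-0.1288,0.12),0.085)
c=shot('scene');u,v=295,170
cv2.imwrite('pics/g4.png',cv2.cvtColor(cv2.resize(c['image'][v-50:v+50,u-60:u+60],None,fx=6,fy=6,interpolation=cv2.INTER_CUBIC),cv2.COLOR_RGB2BGR))
t=np.linspace(0,6.283,60)
for r,z in((.046,.014),(.03,.032),(.0255,.05)):
    P=w2px(c,np.c_[.4693+r*np.cos(t),-.3012+r*np.sin(t),z+0*t]); print(((P.min(0)-(u-60,v-50))*6).round(0),((P.max(0)-(u-60,v-50))*6).round(0))
discs('scene',(295,215,311,230),.030,60)
```

```text
{'time': 19.325, 'eef_pos': [0.4682, -0.2991, 0.1399], 'tcp_rot': [0.677, 0.736, -0.0, -0.0017], 'qpos': [-0.7511, 0.1392, 1.9545, -0.0, 1.0513, -0.8346], 'contact_force': [-0.7317, -0.5575, -0.3624], 'opening': 0.8017, 'finger_force': 0.0}
turn [-0.0004 -0.0004 -0.0002] shift [0.8323 0.2621 0.1012]
[269. 306.] [457. 437.]
[300. 301.] [424. 387.]
[308. 280.] [414. 353.]
```

View pics/g4.png

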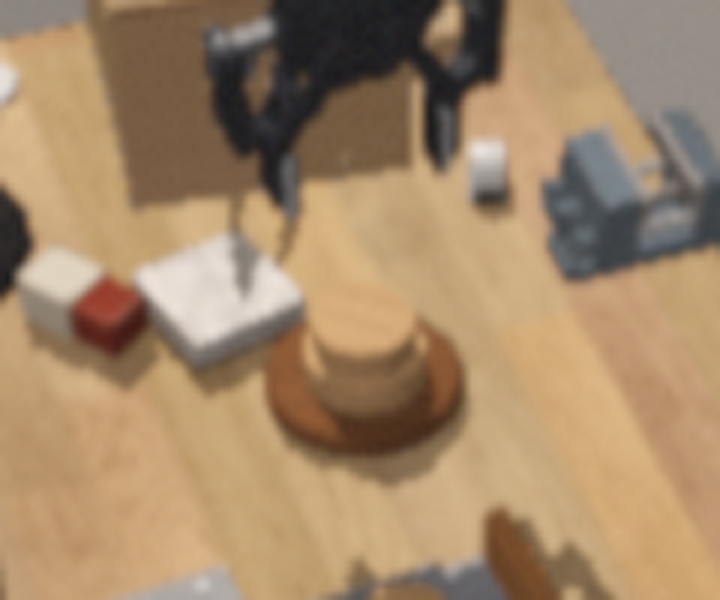

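The stack so far is well centred: the 51 disc spans 307–418 in the crop against 308–414 expected, and the 60 disc 303–430 against 300–424. Next is the 42 disc.

>>> send_rows(
  moves="0 0 0 0.3 0.1 0 0.4;0 0 0 0.6 0.2 0 0.4;0 0 0 0.83 0.26 0 0.4;0 0 0 0.83 0.26 0.1 0.4;0 0 0 0.83 0.26 0.1 0.4;0 0 0 0.83 0.26 0.1 0.4;0 0 0 0.83 0.26 0.1 0.4;0 0 0 0.83 0.26 0.1 0.4",
)

```text
time: 20.42
eef_pos: [0.5073, -0.1308, 0.1225]
tcp_rot: [0.677, 0.736, 0.0, 0.0]
contact_force: [-0.4, -0.0, 0.3]
opening: 0.704
finger_force: 0.0
```

Run:
```python
from h import *
st();rel((0.5065,-0.1288,0.035),0.085)
discs('scene',(294,214,311,231),.030,20)
discs('scene',(306,231,321,248),.030,20)
```

```text
{'time': 20.425, 'eef_pos': [0.5073, -0.1308, 0.1225], 'tcp_rot': [0.6773, 0.7357, 0.0002, 0.0005], 'qpos': [-0.4462, 0.093, 2.0421, 0.0001, 1.0055, -0.5287], 'contact_force': [-0.4371, -0.0443, 0.3069], 'opening': 0.704, 'finger_force': 0.0}
turn [ 0.0001  0.0001 -0.0004] shift [ 0.0105 -0.0035  0.4374]
scene px [302.4 222.6] area 140 wh [14 12] w [ 0.5077 -0.129   0.03  ]
scene px [313.7 239.4] area 93 wh [12 10] w [ 0.4995 -0.0627  0.03  ]
```

>>> send_rows(
  moves="0 0 0 0.01 -0.003 0.2 0.4;0 0 0 0.01 -0.003 0.36 0.4;0 0 0 0.01 -0.003 0.41 0.4;0 0 0 0.01 -0.003 0.438 0.4;0 0 0 0.01 -0.003 0.438 0.4;0 0 0 0.01 -0.003 0.438 0;0 0 0 0.01 -0.003 0.438 -0.2;0 0 0 0.01 -0.003 0.438 -0.4;0 0 0 0.01 -0.003 0.438 -0.4;0 0 0 0.01 -0.003 0.438 -0.4",
)

```text
time: 21.78
eef_pos: [0.5074, -0.1287, 0.036]
tcp_rot: [0.677, 0.736, 0.0, 0.001]
contact_force: [-1.8, 0.9, 7.9]
opening: 0.461
finger_force: 50.1
```

>>> send_rows(
  moves="0 0 0 0 0 -0.05 -0.5;0 0 0 0 0 -0.15 -0.5;0 0 0 0 0 -0.35 -0.5;0 0 0 0 0 -0.55 -0.5;0 0 0 0 0 -0.55 -0.5;0 0 0 0 0 -0.55 -0.5;0 0 0 0 0 -0.55 -0.5",
)

```text
time: 22.65
eef_pos: [0.5052, -0.1277, 0.1426]
tcp_rot: [0.677, 0.736, -0.001, -0.002]
contact_force: [-0.0, 0.6, 0.5]
opening: 0.46
finger_force: 50.4
```

Run:
```python
from h import *
st();rel((0.4692,-0.301,0.13),0.085)
```

```text
{'time': 22.65, 'eef_pos': [0.5052, -0.1277, 0.1426], 'tcp_rot': [0.677, 0.736, -0.0005, -0.0016], 'qpos': [-0.4424, 0.0605, 2.0349, -0.0, 1.0495, -0.5259], 'contact_force': [-0.0258, 0.6482, 0.5449], 'opening': 0.4595, 'finger_force': 50.3671}
turn [-0.0005 -0.0003 -0.0002] shift [-0.8487 -0.2514  0.0625]
```

>>> send_rows(
  moves="0 0 0 -0.3 -0.08 0 -0.5;0 0 0 -0.55 -0.16 0 -0.5;0 0 0 -0.75 -0.22 0 -0.5;0 0 0 -0.85 -0.25 0 -0.5;0 0 0 -0.85 -0.25 0.1 -0.5;0 0 0 -0.85 -0.25 0.2 -0.5;0 0 0 -0.85 -0.25 0.28 -0.5;0 0 0 -0.85 -0.25 0.28 -0.5;0 0 0 -0.85 -0.25 0.28 -0.5;0 0 0 -0.85 -0.25 0.28 -0.5;0 0 0 -0.85 -0.25 0.28 -0.5;0 0 0 -0.85 -0.25 0.28 -0.5",
)

```text
time: 24.15
eef_pos: [0.4708, -0.3019, 0.0888]
tcp_rot: [0.677, 0.736, -0.0, 0.0]
contact_force: [-0.4, -0.4, -0.1]
opening: 0.463
finger_force: 50.4
```

Run:
```python
from h import *
st();rel((0.4694,-0.3008,0.073),0.085)
```

```text
{'time': 24.15, 'eef_pos': [0.4708, -0.3019, 0.0888], 'tcp_rot': [0.677, 0.736, -0.0, 0.0004], 'qpos': [-0.7516, 0.2173, 1.9721, -0.0, 0.9513, -0.8351], 'contact_force': [-0.3695, -0.4388, -0.0956], 'opening': 0.4631, 'finger_force': 50.3735}
turn [ 0.0001  0.0001 -0.0002] shift [ 0.0063 -0.0067  0.0789]
```

>>> send_rows(
  moves="0 0 0 0.006 -0.006 0.03 -0.5;0 0 0 0.006 -0.006 0.055 -0.5;0 0 0 0.006 -0.006 0.065 -0.5;0 0 0 0.006 -0.006 0.065 -0.5;0 0 0 0.006 -0.006 0.065 -0.5",
)

```text
time: 24.78
eef_pos: [0.4695, -0.3008, 0.0754]
tcp_rot: [0.677, 0.736, -0.0, 0.0]
contact_force: [-0.4, 0.2, -0.5]
opening: 0.461
finger_force: 50.4
```

>>> send_rows(
  moves="0 0 0 0 0 0.01 -0.5;0 0 0 0 0 0.015 -0.5;0 0 0 0 0 0.02 -0.5;0 0 0 0 0 0.02 -0.5",
)

```text
time: 25.28
eef_pos: [0.4694, -0.3007, 0.0721]
tcp_rot: [0.677, 0.736, -0.0, -0.0]
contact_force: [-0.9, 1.3, 4.6]
opening: 0.464
finger_force: 50.8
```

>>> send_rows(
  moves="0 0 0 0 0 0 0;0 0 0 0 0 0 0.4;0 0 0 0 0 0 0.4;0 0 0 0 0 -0.1 0.4;0 0 0 0 0 -0.3 0.4;0 0 0 0 0 -0.4 0.4;0 0 0 0 0 -0.4 0.4;0 0 0 0 0 -0.4 0.4;0 0 0 0 0 -0.4 0.4",
)

```text
time: 26.4
eef_pos: [0.4686, -0.3, 0.1495]
tcp_rot: [0.677, 0.736, 0.0, -0.002]
contact_force: [0.4, -0.4, -0.4]
opening: 0.702
finger_force: 0.0
```

Run:
```python
from h import *
st();rel((0.4985,-0.0626,0.12),0.085)
c=shot('scene');u,v=295,165
cv2.imwrite('pics/g5.png',cv2.cvtColor(cv2.resize(c['image'][v-50:v+50,u-60:u+60],None,fx=6,fy=6,interpolation=cv2.INTER_CUBIC),cv2.COLOR_RGB2BGR))
t=np.linspace(0,6.283,60)
for r,z in((.046,.014),(.03,.032),(.0255,.05),(.021,.068)):
    P=w2px(c,np.c_[.4693+r*np.cos(t),-.3012+r*np.sin(t),z+0*t]); print(((P.min(0)-(u-60,v-50))*6).round(0),((P.max(0)-(u-60,v-50))*6).round(0))
```

```text
{'time': 26.4, 'eef_pos': [0.4686, -0.3, 0.1495], 'tcp_rot': [0.677, 0.736, 0.0, -0.0016], 'qpos': [-0.7518, 0.1284, 1.947, -0.0, 1.0693, -0.8353], 'contact_force': [0.4273, -0.4458, -0.4064], 'opening': 0.7022, 'finger_force': 0.0}
turn [-0.0003 -0.0004 -0.0002] shift [1.17   0.2484 0.1499]
[269. 336.] [457. 467.]
[300. 331.] [424. 417.]
[308. 310.] [414. 383.]
[316. 289.] [404. 348.]
```

View pics/g5.png

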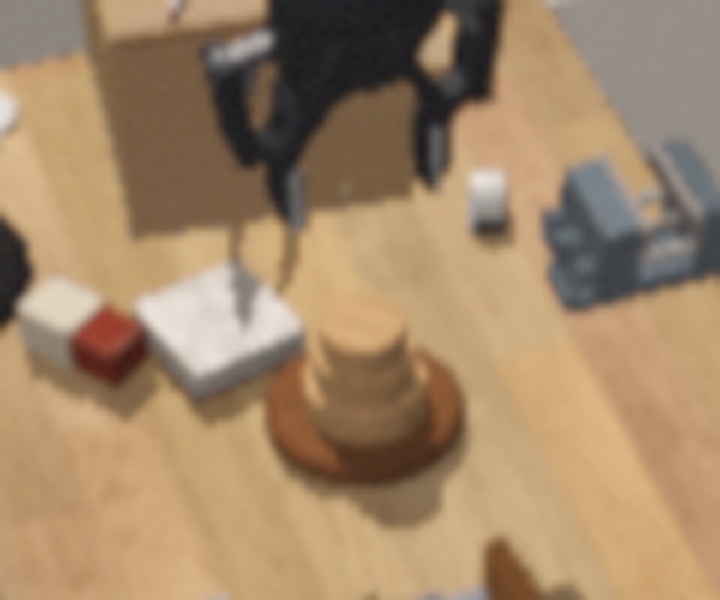

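The 42 disc sits at 316–408 in the crop, as expected. Now the 33 disc.

>>> send_rows(
  moves="0 0 0 0.3 0.06 0 0.2;0 0 0 0.6 0.13 0 0.2;0 0 0 0.85 0.2 0 0.2;0 0 0 1 0.245 0 0.2;0 0 0 1 0.245 0 0.2",
)

```text
time: 27.08
eef_pos: [0.5012, -0.0953, 0.1505]
tcp_rot: [0.676, 0.737, -0.0, -0.001]
contact_force: [0.2, -0.8, -0.7]
opening: 0.598
finger_force: 0.0
```

>>> send_rows(
  moves="0 0 0 0.17 0 0.1 0.2;0 0 0 0.17 0 0.15 0.2;0 0 0 0.17 0 0.15 0.2;0 0 0 0.17 0 0.15 0.2;0 0 0 0.17 0 0.15 0.2",
)

```text
time: 27.7
eef_pos: [0.4992, -0.0644, 0.1221]
tcp_rot: [0.677, 0.736, 0.0, 0.001]
contact_force: [-0.5, -0.3, -0.2]
opening: 0.602
finger_force: 0.0
```

Run:
```python
from h import *
st();rel((0.4985,-0.0628,0.037),0.085)
```

```text
{'time': 27.7, 'eef_pos': [0.4992, -0.0644, 0.1221], 'tcp_rot': [0.6774, 0.7356, 0.0002, 0.0007], 'qpos': [-0.33, 0.0482, 2.0907, -0.0002, 1.0012, -0.4124], 'contact_force': [-0.4506, -0.3247, -0.1955], 'opening': 0.6024, 'finger_force': 0.0}
turn [ 0.0002  0.0001 -0.0004] shift [ 0.0085 -0.0036  0.4253]
```

>>> send_rows(
  moves="0 0 0 0.007 -0.003 0.2 0.2;0 0 0 0.007 -0.003 0.35 0.2;0 0 0 0.007 -0.003 0.4 0.2;0 0 0 0.007 -0.003 0.427 0.2;0 0 0 0.007 -0.003 0.427 0.2;0 0 0 0.007 -0.003 0.427 -0.1;0 0 0 0.007 -0.003 0.427 -0.4;0 0 0 0.007 -0.003 0.427 -0.6;0 0 0 0.007 -0.003 0.427 -0.6;0 0 0 0.007 -0.003 0.427 -0.6",
)

```text
time: 28.95
eef_pos: [0.499, -0.0624, 0.0374]
tcp_rot: [0.677, 0.736, 0.0, 0.001]
contact_force: [-1.6, 0.7, 6.0]
opening: 0.352
finger_force: 49.2
```

>>> send_rows(
  moves="0 0 0 0 0 -0.05 -0.7;0 0 0 0 0 -0.15 -0.7;0 0 0 0 0 -0.35 -0.7;0 0 0 0 0 -0.6 -0.7;0 0 0 0 0 -0.6 -0.7;0 0 0 0 0 -0.6 -0.7;0 0 0 0 0 -0.6 -0.7",
)

```text
time: 29.82
eef_pos: [0.4967, -0.0616, 0.1541]
tcp_rot: [0.677, 0.736, -0.001, -0.002]
contact_force: [0.0, 0.8, 0.3]
opening: 0.354
finger_force: 49.5
```

Run:
```python
from h import *
st();rel((0.4694,-0.301,0.15),0.085)
```

```text
{'time': 29.825, 'eef_pos': [0.4967, -0.0616, 0.1541], 'tcp_rot': [0.6769, 0.736, -0.0007, -0.0017], 'qpos': [-0.3264, -0.0015, 2.0751, -0.0, 1.0717, -0.41], 'contact_force': [0.0102, 0.8356, 0.2611], 'opening': 0.3537, 'finger_force': 49.4863}
turn [-0.0005 -0.0002 -0.0002] shift [-1.1813 -0.2358  0.0195]
```

>>> send_rows(
  moves="0 0 0 -0.3 -0.06 0 -0.7;0 0 0 -0.6 -0.13 0 -0.7;0 0 0 -0.85 -0.18 0 -0.7;0 0 0 -1 -0.235 0 -0.7;0 0 0 -1 -0.235 0 -0.7",
)

```text
time: 30.45
eef_pos: [0.4666, -0.2667, 0.1543]
tcp_rot: [0.678, 0.735, -0.0, -0.001]
contact_force: [0.9, -0.1, -0.2]
opening: 0.353
finger_force: 49.5
```

>>> send_rows(
  moves="0 0 0 -0.1 0 0.05 -0.7;0 0 0 -0.18 0 0.13 -0.7;0 0 0 -0.18 0 0.22 -0.7;0 0 0 -0.18 0 0.25 -0.7;0 0 0 -0.18 0 0.25 -0.7;0 0 0 -0.18 0 0.25 -0.7;0 0 0 -0.18 0 0.25 -0.7",
)

```text
time: 31.32
eef_pos: [0.4712, -0.3012, 0.1068]
tcp_rot: [0.677, 0.736, -0.0, 0.001]
contact_force: [0.0, -0.8, 0.0]
opening: 0.354
finger_force: 49.5
```

Run:
```python
from h import *
st();rel((0.4694,-0.3008,0.092),0.085)
```

```text
{'time': 31.325, 'eef_pos': [0.4712, -0.3012, 0.1068], 'tcp_rot': [0.6768, 0.7361, -0.0, 0.0007], 'qpos': [-0.7502, 0.1903, 1.9653, -0.0, 0.9845, -0.8341], 'contact_force': [0.0023, -0.7838, 0.0437], 'opening': 0.3536, 'finger_force': 49.4995}
turn [ 0.0002  0.0002 -0.0002] shift [ 0.0031 -0.009   0.0738]
```

>>> send_rows(
  moves="0 0 0 0.003 -0.007 0.03 -0.7;0 0 0 0.003 -0.007 0.05 -0.7;0 0 0 0.003 -0.007 0.058 -0.7;0 0 0 0.003 -0.007 0.058 -0.7;0 0 0 0.003 -0.007 0.058 -0.7",
)

```text
time: 31.95
eef_pos: [0.4695, -0.3008, 0.0944]
tcp_rot: [0.677, 0.736, 0.0, 0.0]
contact_force: [0.3, -0.2, 0.2]
opening: 0.354
finger_force: 49.5
```

>>> send_rows(
  moves="0 0 0 0 0 0.007 -0.7;0 0 0 0 0 0.014 -0.7;0 0 0 0 0 0.019 -0.7;0 0 0 0 0 0.019 -0.7",
)

```text
time: 32.45
eef_pos: [0.4695, -0.3008, 0.0914]
tcp_rot: [0.677, 0.736, -0.0, -0.0]
contact_force: [-2.0, 1.5, 5.4]
opening: 0.355
finger_force: 49.9
```

>>> send_rows(
  moves="0 0 0 0 0 0 -0.2;0 0 0 0 0 0 0.3;0 0 0 0 0 0 0.3;0 0 0 0 0 -0.1 0.3;0 0 0 0 0 -0.3 0.3;0 0 0 0 0 -0.5 0.3;0 0 0 0 0 -0.5 0.3",
)

```text
time: 33.33
eef_pos: [0.4712, -0.3023, 0.1948]
tcp_rot: [0.677, 0.736, -0.0, 0.004]
contact_force: [1.2, -0.0, 0.3]
opening: 0.651
finger_force: 0.0
```

Run:
```python
from h import *
st()
c=shot('scene');u,v=295,160
cv2.imwrite('pics/g6.png',cv2.cvtColor(cv2.resize(c['image'][v-50:v+50,u-60:u+60],None,fx=6,fy=6,interpolation=cv2.INTER_CUBIC),cv2.COLOR_RGB2BGR))
t=np.linspace(0,6.283,60)
for r,z in((.03,.032),(.0255,.05),(.021,.068),(.0165,.086)):
    P=w2px(c,np.c_[.4693+r*np.cos(t),-.3012+r*np.sin(t),z+0*t]); print(((P.min(0)-(u-60,v-50))*6).round(0),((P.max(0)-(u-60,v-50))*6).round(0))
# drawer panel target
for l in((-.135,0),(-.135,.135),(-.135,-.135)): print(l,cabw(l))
print(px2w(c,[(363,283),(317,207)],.045))
a=cabw((-.20,0)); rel((*a,.15),0.085)
```

```text
{'time': 33.325, 'eef_pos': [0.4712, -0.3023, 0.1948], 'tcp_rot': [0.6769, 0.736, -0.0, 0.0042], 'qpos': [-0.7516, 0.0771, 1.9129, 0.0, 1.1431, -0.8353], 'contact_force': [1.1561, -0.0257, 0.2733], 'opening': 0.6512, 'finger_force': 0.0}
[300. 361.] [424. 447.]
[308. 340.] [414. 413.]
[316. 319.] [404. 378.]
[324. 296.] [394. 344.]
(-0.135, 0) [ 0.43143177 -0.03418848]
(-0.135, 0.135) [0.42064329 0.10037975]
(-0.135, -0.135) [ 0.44222025 -0.16875671]
[[ 0.43840434  0.12062431  0.045     ]
 [ 0.45566468 -0.15650111  0.045     ]]
turn [ 0.0004  0.0005 -0.0002] shift [ 1.349  -0.4067  0.2065]
```

View pics/g6.png

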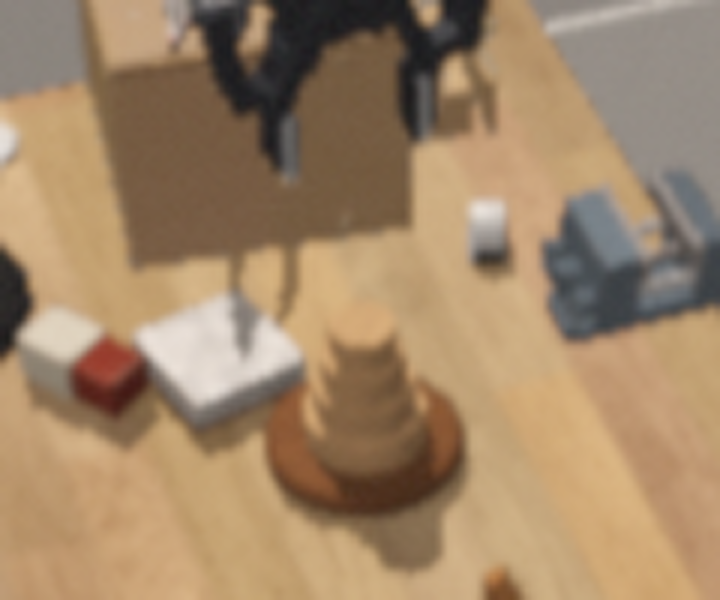

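All four discs are stacked and centred: the 33 disc spans 328–397 in the crop against 324–394 expected. Next I push the drawer shut, near the −y end of its panel because of the reach limit.

Run:
```python
from h import *
c=shot('top')
print(px2w(c,[(277,297.75)],.05), px2w(c,[(234+172/4,189+415/4)],.05))
a=cabw((-.165,-.1)); print(a); rel((*a,.12),0.085)
```

```text
[[0.42377114 0.09796463 0.05      ]] [[0.43459017 0.09789095 0.05      ]]
[ 0.40951919 -0.1362661 ]
turn [ 0.      0.     -0.0002] shift [ 0.8437 -0.2292  0.3518]
```

>>> send_rows(
  moves="0 0 0 0.3 -0.08 0 -1;0 0 0 0.6 -0.16 0 -1;0 0 0 0.84 -0.23 0 -1;0 0 0 0.84 -0.23 0.2 -1;0 0 0 0.84 -0.23 0.35 -1;0 0 0 0.84 -0.23 0.35 -1;0 0 0 0.84 -0.23 0.35 -1;0 0 0 0.84 -0.23 0.35 -1",
)

```text
time: 34.42
eef_pos: [0.4103, -0.1377, 0.1217]
tcp_rot: [0.677, 0.736, 0.0, 0.001]
contact_force: [0.4, 0.6, -0.2]
opening: -0.001
finger_force: 0.0
```

Run:
```python
from h import *
st()
a=cabw((-.165,-.1)); rel((*a,.035),0.085)
```

```text
{'time': 34.425, 'eef_pos': [0.4103, -0.1377, 0.1217], 'tcp_rot': [0.677, 0.7359, 0.0002, 0.0011], 'qpos': [-0.5592, -0.1192, 2.2533, -0.0, 1.0053, -0.6425], 'contact_force': [0.3569, 0.5557, -0.1899], 'opening': -0.0006, 'finger_force': 0.0}
turn [ 0.0003  0.0002 -0.0003] shift [ 0.0083 -0.0041  0.4336]
```

>>> send_rows(
  moves="0 0 0 0 0 0.2 -1;0 0 0 0 0 0.35 -1;0 0 0 0 0 0.42 -1;0 0 0 0 0 0.43 -1;0 0 0 0 0 0.43 -1;0 0 0 0 0 0.43 -1",
)

```text
time: 35.17
eef_pos: [0.4104, -0.1377, 0.0357]
tcp_rot: [0.677, 0.736, 0.0, 0.001]
contact_force: [0.3, -0.3, 0.4]
opening: -0.003
finger_force: 0.0
```

>>> send_rows(
  moves="0 0 0 0 0.04 0 -1;0 0 0 0 0.08 0 -1;0 0 0 0 0.12 0 -1;0 0 0 0 0.16 0 -1;0 0 0 0 0.2 0 -1;0 0 0 0 0.24 0 -1;0 0 0 0 0.28 0 -1;0 0 0 0 0.32 0 -1",
)

```text
time: 36.17
eef_pos: [0.4736, -0.1318, 0.0345]
tcp_rot: [0.677, 0.736, -0.0, -0.0]
contact_force: [-4.3, -0.9, 2.8]
opening: -0.002
finger_force: 2.1
```

>>> send_rows(
  moves="0 0 0 0 0.04 0 -1;0 0 0 0 0.08 0 -1;0 0 0 0 0.12 0 -1;0 0 0 0 0.16 0 -1;0 0 0 0 0.2 0 -1;0 0 0 0 0.24 0 -1;0 0 0 0 0.28 0 -1;0 0 0 0 0.32 0 -1;0 0 0 0 0.35 0 -1;0 0 0 0 0.35 0 -1",
)

```text
time: 37.42
eef_pos: [0.5432, -0.126, 0.0345]
tcp_rot: [0.677, 0.736, -0.0, -0.0]
contact_force: [-5.6, -2.5, 4.1]
opening: 0.003
finger_force: 2.6
```

>>> send_rows(
  moves="0 0 0 0 0.01 0 -1;0 0 0 0 0.02 0 -1;0 0 0 0 0.03 0 -1;0 0 0 0 0.03 0 -1",
)

```text
time: 37.92
eef_pos: [0.5476, -0.1256, 0.0344]
tcp_rot: [0.677, 0.736, -0.002, -0.002]
contact_force: [-8.9, -3.9, 7.5]
opening: -0.002
finger_force: 4.8
```

>>> send_rows(
  moves="0 0 0 0 0.01 0 -1;0 0 0 0 0.02 0 -1;0 0 0 0 0.03 0 -1;0 0 0 0 0.03 0 -1",
)

```text
time: 38.42
eef_pos: [0.5543, -0.1251, 0.0344]
tcp_rot: [0.677, 0.736, -0.001, -0.001]
contact_force: [-6.8, -3.5, 5.1]
opening: 0.001
finger_force: 3.6
```

>>> send_rows(
  moves="0 0 0 0 0.01 0 -1;0 0 0 0 0.02 0 -1;0 0 0 0 0.02 0 -1",
)

```text
time: 38.8
eef_pos: [0.5588, -0.1247, 0.0344]
tcp_rot: [0.677, 0.736, -0.0, -0.0]
contact_force: [-5.5, -2.1, 3.6]
opening: -0.001
finger_force: 2.7
```

>>> send_rows(
  moves="0 0 0 0 0.01 0 -1;0 0 0 0 0.015 0 -1;0 0 0 0 0.015 0 -1",
)

```text
time: 39.17
eef_pos: [0.5616, -0.1244, 0.0344]
tcp_rot: [0.677, 0.736, -0.001, -0.001]
contact_force: [-4.8, -3.3, 3.1]
opening: 0.003
finger_force: 2.9
```

>>> send_rows(
  moves="0 0 0 0 0.01 0 -1;0 0 0 0 0.015 0 -1;0 0 0 0 0.015 0 -1",
)

```text
time: 39.55
eef_pos: [0.5625, -0.1243, 0.0343]
tcp_rot: [0.677, 0.736, -0.003, -0.003]
contact_force: [-12.9, -3.8, 8.5]
opening: -0.003
finger_force: 6.7
```

>>> send_rows(
  moves="0 0 0 0 0.01 0 -1;0 0 0 0 0.015 0 -1;0 0 0 0 0.015 0 -1",
)

```text
time: 39.92
eef_pos: [0.5626, -0.1243, 0.0343]
tcp_rot: [0.676, 0.737, -0.005, -0.006]
contact_force: [-22.7, -5.6, 16.4]
opening: -0.0
finger_force: 12.0
```

>>> send_rows(
  moves="0 0 0 0 0.01 0 -1;0 0 0 0 0.01 0 -1;0 0 0 0 0.01 0 -1",
)

```text
time: 40.3
eef_pos: [0.5626, -0.1243, 0.0344]
tcp_rot: [0.676, 0.737, -0.007, -0.009]
contact_force: [-30.0, -6.7, 22.3]
opening: -0.003
finger_force: 15.5
```

>>> send_rows(
  moves="0 0 0 0 -0.02 0 -1;0 0 0 0 -0.06 0 -1;0 0 0 0 -0.15 0 -1;0 0 0 0 -0.25 0 -1;0 0 0 0 -0.25 -0.3 -1;0 0 0 0 -0.25 -0.6 -1;0 0 0 0 -0.25 -0.7 -1;0 0 0 0 -0.25 -0.7 -1",
)

```text
time: 41.3
eef_pos: [0.5223, -0.128, 0.177]
tcp_rot: [0.677, 0.736, 0.002, 0.003]
contact_force: [0.1, 0.3, -0.2]
opening: -0.002
finger_force: 0.0
```

Run:
```python
from h import *
st()
c=shot('scene','s2.png')
```

```text
{'time': 41.3, 'eef_pos': [0.5223, -0.128, 0.177], 'tcp_rot': [0.6769, 0.7361, 0.0017, 0.0031], 'qpos': [-0.4296, 0.0486, 1.978, 0.0016, 1.1081, -0.514], 'contact_force': [0.062, 0.3185, -0.2153], 'opening': -0.0015, 'finger_force': 0.0}
```

View pics/s2.png

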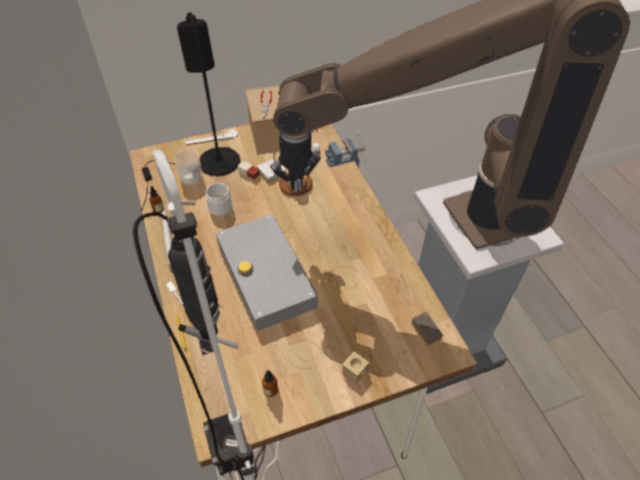

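The drawer is shut with its button up. The block has been knocked aside and now shows at scene (356,366). I'll locate it numerically.

Run:
```python
from h import *
cs=shot('scene'); g=px2w(cs,[(356,362)],.042)[0]; print(g)
c=shot('top'); u,v=w2px(c,g)[0].astype(int); print(u,v)
h=cv2.cvtColor(c['image'],cv2.COLOR_RGB2HSV)
w=h[v-18:v+18,u-18:u+18]
print('\n'.join(' '.join(f'{a:2d}' for a in r) for r in w[::2,:,0]))
print('\n'.join(' '.join(f'{a:3d}' for a in r) for r in w[::2,:,2]))
```

```text
[0.5360719  0.30943837 0.042     ]
181 248
18 18 17 18 18 18 18 18 18 19 18 18 18 18 19 18 18 18 18 18 18 18 18 18 18 18 18 18 18 18 18 18 18 18 18 18
18 18 18 18 18 18 18 18 18 18 18 19 18 18 18 19 19 19 19 18 18 18 18 18 18 18 18 18 18 18 18 18 18 18 17 17
18 18 18 19 19 18 19 18 19 19 19 18 18 19 18 18 18 18 18 18 18 18 18 18 18 18 18 18 18 18 18 18 18 18 18 18
18 18 18 18 18 18 18 18 18 18 18 18 18 18 18 18 18 18 18 18 18 19 18 18 18 18 18 18 18 18 17 18 18 18 18 18
17 17 17 17 17 16 17 17 17 16 17 16 17 16 16 16 17 19 21 20 21 21 21 21 19 17 16 16 16 16 17 16 16 16 17 16
16 16 16 16 16 16 17 16 16 16 15 15 17 19 20 21 20 21 21 21 21 20 21 21 21 20 19 16 16 16 16 16 16 16 16 16
16 17 16 16 17 16 16 16 16 17 21 23 21 21 21 21 21 21 21 21 20 21 21 21 21 21 20 19 16 16 16 16 16 17 16 15
16 16 14 15 14 16 18 20 21 21 20 21 21 21 21 21 20 21 20 20 20 20 20 20 21 21 20 20 20 17 16 16 16 16 16 15
16 15 15 15 16 18 21 21 21 21 21 21 20 20 20 20 21 21 20 20 21 19 20 20 21 21 21 21 21 19 17 16 16 14 15 14
15 16 15 15 15 15 18 21 21 20 20 21 20 20 20 21 21 21 21 21 20 20 20 20 20 20 20 20 2
[... 2778 characters left out ...]
 125 124 119 119 117 117 144 192 196 193 193 193 193 193 192 191 186 171 128 111 115 133 117  92  97 103 108 118 120 121 119
188 177 123 117 120 121 121 121 120 120 119 111 139 197 194 191 192 190 182 178 137 123 108 100  99  86  92 104 110 117 116 113 114 112 112 113
182 181 171 134 114 115 117 116 116 116 115 113 114 144 191 180 133 129 163 190 173 139 108 100 105 113 116 117 115 114 114 113 114 114 114 112
177 176 179 173 136 134 134 136 136 134 130 110 111 109 107 108 115 125 106 100 101 103 111 113 114 115 114 113 114 114 114 114 114 111 111 108
170 168 169 171 172 174 176 177 178 179 180 180 181 182 183 182 165 125 112 112 116 117 116 116 117 116 116 115 114 115 115 118 116 117 116 116
```

Run:
```python
from h import *
c=shot('top')
Q=px2w(c,np.array([(5.5,16),(22,7.5),(29.5,21),(14,31)])+(163,230),.042);P=Q.mean(0);print(Q.round(4),P)
for i in range(4):
    d=Q[(i+1)%4]-Q[i]; print(np.linalg.norm(d),np.degrees(np.arctan2(d[1],d[0])))
cs=shot('scene'); u,v=w2px(cs,P)[0]; print(u,v)
h=cv2.cvtColor(cs['image'],cv2.COLOR_RGB2HSV); u,v=int(u),int(v)
print('\n'.join(' '.join(f'{a:3d}' for a in r) for r in h[v-14:v+24,u-18:u+18,2]))
rel((P[0],P[1],.15),.517)
```

```text
[[0.542  0.3375 0.042 ]
 [0.5603 0.3012 0.042 ]
 [0.53   0.2842 0.042 ]
 [0.5084 0.3182 0.042 ]] [0.53517258 0.31025725 0.042     ]
0.040642119979910636 -63.16386849561593
0.034784024616715085 -150.81164393952193
0.04021882590172523 122.48900685442483
0.03877037273907322 29.86191271878767
356.52150019323796 362.1883590605256
123 123 126 127 126 125 127 129 129 130 128 121 117 115 112 111 112 111 112 112 111 115 115 116 113 112 112 114 112 111 113 116 117 120 121 122
125 124 124 127 126 127 127 128 130 129 130 127 120 116 114 113 113 110 112 111 113 115 115 113 112 113 112 114 114 114 113 115 117 119 121 121
126 124 123 126 129 129 128 129 131 130 132 128 123 117 116 115 115 114 113 111 112 115 114 114 111 111 111 112 114 114 112 114 116 117 120 121
127 123 122 125 128 129 129 129 132 132 133 131 126 121 123 135 140 130 115 111 115 114 115 114 113 108 110 112 114 112 111 113 114 116 118 123
126 124 123 122 125 126 127 128 131 132 132 131 132 133 152 175 186 170 141 119 112 114 115 115 111 109 109 112 112 112 111 109 110 116 118 121
128 127 126 121 122 124 125 126 129 131 132 132 136 1
[... 4058 characters left out ...]
 117 129 134 131 130 128 122 119 119 118 118 119 127 151 171 178
224 225 224 222 219 215 208 196 170 142 132 131 131 131 131 129 124 119 115 111 121 132 136 134 132 129 125 120 120 120 119 119 121 139 163 175
225 225 225 223 220 218 215 205 186 155 136 133 133 130 133 132 129 124 120 121 126 133 137 136 134 131 129 121 119 120 121 121 120 130 155 171
224 226 226 225 222 219 218 211 197 170 141 131 132 130 133 133 131 128 127 128 130 133 137 137 135 132 129 125 122 121 121 121 124 139 161 172
224 225 226 227 224 220 219 214 204 185 152 133 130 131 133 133 133 130 128 128 130 133 136 136 135 132 131 128 123 122 123 124 137 160 173 175
turn [-0.0004 -0.0004 -0.069 ] shift [2.1729 0.2622 0.1152]
```

Run:
```python
from h import *
c=shot('scene')
Q=px2w(c,[(354,351.5),(367.5,362),(356.5,374.5),(343.5,363.5)],.042);print(Q.round(4),Q.mean(0))
for i in range(4):
    d=Q[(i+1)%4]-Q[i]; print(np.linalg.norm(d),np.degrees(np.arctan2(d[1],d[0])))
```

```text
[[0.5302 0.284  0.042 ]
 [0.5123 0.3182 0.042 ]
 [0.5466 0.3374 0.042 ]
 [0.5632 0.3033 0.042 ]] [0.53811081 0.31074805 0.042     ]
0.03857734316655856 117.67826651917484
0.03936585621341054 29.294529048031965
0.03793931272532759 -64.06649463261535
0.03823585417363576 -149.67454846342352
```

>>> send_rows(
  moves="0 0 0 0.3 0.03 0 0.5;0 0 0 0.6 0.07 0 0.5;0 0 0 0.9 0.11 0 0.5;0 0 0 1 0.12 0 0.5;0 0 0 1 0.12 0 0.5",
  newtons=80,
)

```text
time: 42.22
eef_pos: [0.5268, 0.0748, 0.1735]
tcp_rot: [0.676, 0.737, -0.001, -0.001]
contact_force: [0.6, 0.2, -0.1]
opening: 0.747
finger_force: 0.0
```

>>> send_rows(
  moves="0 0 -0.02 0.3 0.03 0 0.5;0 0 -0.05 0.6 0.07 0 0.5;0 0 -0.067 0.9 0.11 0 0.5;0 0 -0.067 1 0.12 0 0.5;0 0 -0.067 1 0.12 0 0.5;0 0 -0.067 1 0.12 0 0.5",
)

```text
time: 42.98
eef_pos: [0.5348, 0.2729, 0.1741]
tcp_rot: [0.509, 0.861, -0.001, -0.0]
contact_force: [0.1, -0.4, 0.4]
opening: 0.745
finger_force: 0.0
```

Run:
```python
from h import *
st();rel((.5367,.3105,.10),.505)
```

```text
{'time': 42.975, 'eef_pos': [0.5348, 0.2729, 0.1741], 'tcp_rot': [0.5092, 0.8607, -0.0006, -0.0001], 'qpos': [0.3033, 0.1922, 1.825, -0.0007, 1.1254, -0.1987], 'contact_force': [0.1128, -0.4403, 0.449], 'opening': 0.7455, 'finger_force': 0.0}
turn [-0.0002  0.0001 -0.0004] shift [0.1601 0.0994 0.3703]
```

>>> send_rows(
  moves="0 0 0 0.16 0.1 0.1 0.5;0 0 0 0.16 0.1 0.3 0.5;0 0 0 0.16 0.1 0.37 0.5;0 0 0 0.16 0.1 0.37 0.5;0 0 0 0.16 0.1 0.37 0.5;0 0 0 0.16 0.1 0.37 0.5",
)

```text
time: 43.72
eef_pos: [0.5378, 0.3125, 0.1025]
tcp_rot: [0.508, 0.861, 0.001, 0.001]
contact_force: [0.5, -0.9, 0.0]
opening: 0.753
finger_force: 0.0
```

Run:
```python
from h import *
st();rel((.5367,.3105,.021),.505)
```

```text
{'time': 43.725, 'eef_pos': [0.5378, 0.3125, 0.1025], 'tcp_rot': [0.5084, 0.8611, 0.0013, 0.001], 'qpos': [0.3635, 0.321, 1.8126, 0.0, 1.0047, -0.1405], 'contact_force': [0.4902, -0.9346, 0.0358], 'opening': 0.753, 'finger_force': 0.0}
turn [ 0.0005  0.0001 -0.0002] shift [-0.0061 -0.0109  0.4073]
```

>>> send_rows(
  moves="0 0 0 -0.006 -0.008 0.2 0.5;0 0 0 -0.006 -0.008 0.35 0.5;0 0 0 -0.006 -0.008 0.4 0.5;0 0 0 -0.006 -0.008 0.4 0.5;0 0 0 -0.006 -0.008 0.4 0.5;0 0 0 -0.006 -0.008 0.4 0.2;0 0 0 -0.006 -0.008 0.4 0;0 0 0 -0.006 -0.008 0.4 -0.2;0 0 0 -0.006 -0.008 0.4 -0.4;0 0 0 -0.006 -0.008 0.4 -0.4;0 0 0 -0.006 -0.008 0.4 -0.4",
)

```text
time: 45.1
eef_pos: [0.5371, 0.3112, 0.0222]
tcp_rot: [0.508, 0.861, 0.001, 0.001]
contact_force: [1.1, 0.6, 5.8]
opening: 0.483
finger_force: 81.8
```

>>> send_rows(
  moves="0 0 0 0 0 -0.05 -0.5;0 0 0 0 0 -0.15 -0.5;0 0 0 0 0 -0.35 -0.5;0 0 0 0 0 -0.6 -0.5;0 0 0 0 0 -0.75 -0.5;0 0 0 0 0 -0.75 -0.5;0 0 0 0 0 -0.75 -0.5;0 0 0 0 0 -0.75 -0.5",
)

```text
time: 46.1
eef_pos: [0.5343, 0.31, 0.1677]
tcp_rot: [0.508, 0.861, -0.002, -0.002]
contact_force: [0.7, -0.6, -3.2]
opening: 0.478
finger_force: 81.4
```

Run:
```python
from h import *
st();rel((.4694,-.301,.17),.505);rel((.4694,-.301,.17),.085)
```

```text
{'time': 46.1, 'eef_pos': [0.5343, 0.31, 0.1677], 'tcp_rot': [0.5082, 0.8612, -0.002, -0.0016], 'qpos': [0.3617, 0.2375, 1.7839, -0.0, 1.1252, -0.1428], 'contact_force': [0.6927, -0.6111, -3.179], 'opening': 0.4783, 'finger_force': 81.4475}
turn [-0.0008 -0.0001 -0.0001] shift [-2.5178 -1.7607 -0.0045]
turn [-0.0008  0.0001  0.0668] shift [-2.5178 -1.7607 -0.0045]
```

>>> send_rows(
  moves="0 0 0.015 -0.2 -0.14 0 -0.5;0 0 0.03 -0.4 -0.28 0 -0.5;0 0 0.05 -0.6 -0.42 0 -0.5;0 0 0.067 -0.8 -0.56 0 -0.5;0 0 0.067 -0.84 -0.59 0 -0.5;0 0 0.067 -0.84 -0.59 0 -0.5;0 0 0.067 -0.84 -0.59 0 -0.5",
)

```text
time: 46.98
eef_pos: [0.5136, 0.1075, 0.17]
tcp_rot: [0.676, 0.736, -0.0, -0.0]
contact_force: [0.8, -0.1, -3.7]
opening: 0.483
finger_force: 81.9
```

Run:
```python
from h import *
st();rel((.4694,-.301,.17),.085)
```

```text
{'time': 46.975, 'eef_pos': [0.5136, 0.1075, 0.17], 'tcp_rot': [0.6765, 0.7365, -0.0001, -0.0005], 'qpos': [0.0125, 0.0317, 2.0093, 0.0005, 1.1014, -0.0725], 'contact_force': [0.849, -0.0834, -3.6921], 'opening': 0.4826, 'finger_force': 81.88}
turn [-0.0001 -0.0001 -0.    ] shift [-2.0163e+00 -3.9300e-01 -6.0000e-04]
```

>>> send_rows(
  moves="0 0 0 -0.25 -0.05 0 -0.5;0 0 0 -0.5 -0.1 0 -0.5;0 0 0 -0.75 -0.15 0 -0.5;0 0 0 -1 -0.19 0 -0.5;0 0 0 -1 -0.19 0 -0.5;0 0 0 -1 -0.19 0 -0.5",
)

```text
time: 47.72
eef_pos: [0.4928, -0.095, 0.1703]
tcp_rot: [0.677, 0.736, 0.0, -0.0]
contact_force: [-0.1, 0.1, -3.1]
opening: 0.479
finger_force: 81.9
```

>>> send_rows(
  moves="0 0 0 -0.25 -0.05 0 -0.5;0 0 0 -0.5 -0.1 0 -0.5;0 0 0 -0.75 -0.15 0 -0.5;0 0 0 -0.9 -0.19 0 -0.5;0 0 0 -1 -0.2 0 -0.5;0 0 0 -1 -0.2 0 -0.5;0 0 0 -1 -0.2 0 -0.5;0 0 0 -1 -0.2 0 -0.5;0 0 0 -1 -0.2 0 -0.5;0 0 0 -1 -0.2 0 -0.5",
)

```text
time: 48.98
eef_pos: [0.4694, -0.2982, 0.1706]
tcp_rot: [0.677, 0.736, 0.0, 0.0]
contact_force: [-1.0, 0.6, -3.2]
opening: 0.483
finger_force: 81.9
```

Run:
```python
from h import *
st();rel((.4694,-.3005,.115),.085)
c=shot('scene');u,v=295,150
cv2.imwrite('pics/g7.png',cv2.cvtColor(cv2.resize(c['image'][v-50:v+50,u-60:u+60],None,fx=6,fy=6,interpolation=cv2.INTER_CUBIC),cv2.COLOR_RGB2BGR))
s=ctrl.get_state()['eef_pos']
for z in(-.022,.02): print(w2px(c,[s[0],s[1],s[2]+z]).round(1)*6-np.array([(u-60)*6,(v-50)*6]))
```

```text
{'time': 48.975, 'eef_pos': [0.4694, -0.2982, 0.1706], 'tcp_rot': [0.6768, 0.7362, 0.0, 0.0], 'qpos': [-0.7484, 0.1005, 1.9354, 0.0, 1.1057, -0.8325], 'contact_force': [-1.0244, 0.6267, -3.1749], 'opening': 0.4828, 'finger_force': 81.885}
turn [ 0.      0.     -0.0002] shift [-0.0113 -0.0011  0.2779]
[[357.6 280.8]]
[[355.2 208.2]]
```

View pics/g7.png

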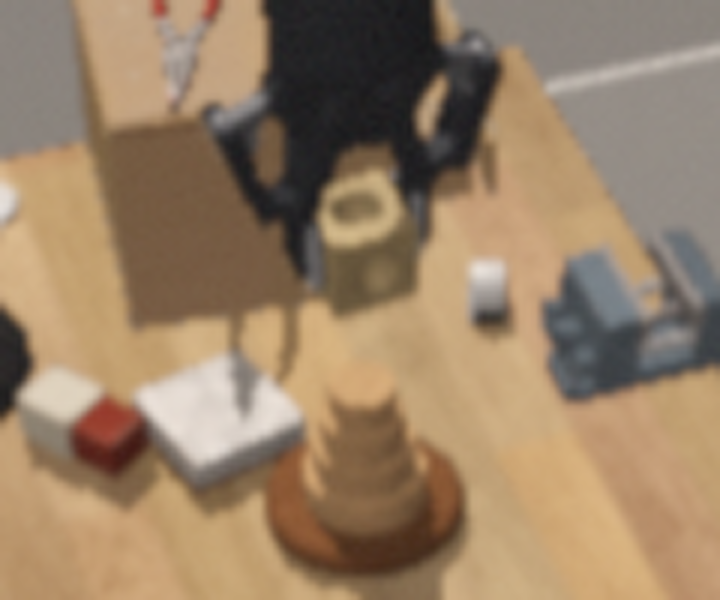

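The block hangs upright, its hollow at crop (358,208) against a predicted top centre of (355,208), above the intact stack. Lowering it now.

>>> send_rows(
  moves="0 0 0 -0.012 0 0.1 -0.5;0 0 0 -0.012 0 0.2 -0.5;0 0 0 -0.012 0 0.26 -0.5;0 0 0 -0.012 0 0.28 -0.5;0 0 0 -0.012 0 0.29 -0.5;0 0 0 -0.012 0 0.29 -0.5;0 0 0 -0.012 0 0.29 -0.5;0 0 0 -0.012 0 0.29 -0.5",
)

```text
time: 50.02
eef_pos: [0.4698, -0.3012, 0.113]
tcp_rot: [0.677, 0.736, -0.0, 0.0]
contact_force: [-0.5, 1.2, -3.2]
opening: 0.482
finger_force: 81.9
```

Run:
```python
from h import *
st();rel((.4694,-.3007,.108),.085)
```

```text
{'time': 50.025, 'eef_pos': [0.4698, -0.3012, 0.113], 'tcp_rot': [0.6769, 0.736, -0.0, 0.0005], 'qpos': [-0.7519, 0.1789, 1.9653, 0.0, 0.9965, -0.8355], 'contact_force': [-0.4747, 1.1967, -3.217], 'opening': 0.4817, 'finger_force': 81.9142}
turn [ 0.0001  0.0001 -0.0002] shift [ 0.0024 -0.0017  0.0252]
```

>>> send_rows(
  moves="0 0 0 0.002 0 0.01 -0.5;0 0 0 0.002 0 0.018 -0.5;0 0 0 0.002 0 0.022 -0.5;0 0 0 0.002 0 0.022 -0.5;0 0 0 0.002 0 0.022 -0.5",
)

```text
time: 50.65
eef_pos: [0.4696, -0.3006, 0.1082]
tcp_rot: [0.677, 0.736, 0.0, 0.0]
contact_force: [0.7, 0.0, -2.0]
opening: 0.482
finger_force: 82.2
```

>>> send_rows(
  moves="0 0 0 0 0 0.003 -0.5;0 0 0 0 0 0.005 -0.5;0 0 0 0 0 0.006 -0.5;0 0 0 0 0 0.006 -0.5",
)

```text
time: 51.15
eef_pos: [0.4697, -0.3007, 0.1082]
tcp_rot: [0.677, 0.736, -0.0, 0.0]
contact_force: [-2.7, 3.0, 5.9]
opening: 0.482
finger_force: 82.7
```

>>> send_rows(
  moves="0 0 0 0 0 -0.003 -0.05;0 0 0 0 0 -0.003 0.1;0 0 0 0 0 -0.003 0.35;0 0 0 0 0 -0.003 0.5;0 0 0 0 0 -0.003 0.5;0 0 0 0 0 -0.1 0.5;0 0 0 0 0 -0.3 0.5;0 0 0 0 0 -0.5 0.5;0 0 0 0 0 -0.6 0.5;0 0 0 0 0 -0.6 0.5",
)

```text
time: 52.4
eef_pos: [0.4703, -0.3013, 0.2293]
tcp_rot: [0.677, 0.736, -0.0, 0.002]
contact_force: [-0.6, 0.5, 0.7]
opening: 0.75
finger_force: 0.0
```

Run:
```python
from h import *
st()
c=shot('scene'); im=c['image']
h=cv2.cvtColor(im,cv2.COLOR_RGB2HSV)
# expected projections of block top corners at yaw of the grasp (.085)
R2=np.array([[np.cos(.085),-np.sin(.085)],[np.sin(.085),np.cos(.085)]])
k=np.array([(1,1),(1,-1),(-1,-1),(-1,1)])*.021@R2.T+(.4694,-.3008)
for z in(.128,.086): print(z,w2px(c,np.c_[k,np.full(4,z)]).round(1).tolist())
m=((h[...,0]>=19)&(h[...,0]<=25)&(h[...,1]>70)).astype(np.uint8); b=m[125:185,265:325]
N,L,S,C=cv2.connectedComponentsWithStats(b); i=1+S[1:,4].argmax(); print('brass',S[i,:2]+(265,125),S[i,2:],C[i]+(265,125))
print('\n'.join(''.join('#' if x==i else '.' for x in r) for r in L[::2]))
# drawer/bystander check: button colour & change against the first pictures
o=cv2.imread('pics/scene0.png')[...,::-1].astype(int)
for n,(u,v,w) in dict(bottle=(270,383,14),pot=(219,200,15),sander=(428,328,16),button=(245,268,10),cabfront=(295,310,12)).items():
    print(n,np.abs(o[v-w:v+w,u-w:u+w]-im[v-w:v+w,u-w:u+w]).mean().round(1))
```

```text
{'time': 52.4, 'eef_pos': [0.4703, -0.3013, 0.2293], 'tcp_rot': [0.6769, 0.736, -0.0, 0.0023], 'qpos': [-0.7514, 0.042, 1.8838, -0.0, 1.2112, -0.835], 'contact_force': [-0.6177, 0.5281, 0.6617], 'opening': 0.75, 'finger_force': 0.0}
0.128 [[290.5, 158.7], [284.6, 149.6], [298.4, 145.5], [304.5, 154.5]]
0.086 [[291.0, 170.1], [285.2, 161.0], [298.7, 156.9], [304.7, 165.9]]
brass [286 147] [ 18  13 133] [294.10526316 153.10526316]
............................................................
............................................................
............................................................
............................................................
............................................................
............................................................
............................................................
............................................................
............................................................
............................................................
.........................................................
[... 517 characters left out ...]
...................................
............................................................
............................................................
............................................................
............................................................
............................................................
............................................................
............................................................
............................................................
............................................................
............................................................
bottle 6.3
pot 7.4
sander 33.8
button 7.4
cabfront 6.2
```

```bash
python3 -c "
from plant import ctrl
print(ctrl.sign_off())"
```

```text
the job is handed in; nothing more can be done
None
```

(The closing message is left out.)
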